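# Prop the drying box half open and start its fan

## Robot

A 7-joint arm with a two-finger parallel gripper is mounted at the origin on the work surface. World frame = base frame: x ahead of the robot, y to its left, z up, the work surface at z = 0. Lengths are in m, angles in rad, forces in N, time in s.
With the tool pointing down it reaches from about 0.425 to 0.925 m from the base axis. Payload 6.8 kg.
Tool frame: the origin (TCP) lies at the centre of the arm's flange, where the gripper is bolted on; the fingertips stand 173 mm ahead of it and the grasp point (between the pads) lies 155 mm ahead of it (r.hold_point_z is the distance from the TCP to the grasp point, in m); z points along the fingers, x is the direction in which the jaws open and shut, and the axes are right-handed (so a half turn about z gives the same grasp; the last joint's range is limited). The gripper opens to 85 mm and grips with 20 to 120 N. Pads are 22 mm wide; open, the fingers measure 114 mm over their backs; the gripper's body (76 mm by 85 mm) begins 54 mm behind the grasp point. The pads swing forward as they close: fully open they stand 13 mm farther back than shut.
Start: joints at [1.1, 0.477, 0.022, 1.555, -0.011, 1.109, -0.083], TCP at [0.24, -0.631, 0.405] pointing down, gripper open.
Joint ranges: [-2.96, 2.96], [-0.34, 2.1], [-1.41, 1.46], [0.24, 2.44], [-1.37, 4.51], [0.17, 1.92], [-2.96, 2.96]. Speed limits (rad/s): [2.39, 2.39, 3.14, 3.14, 3.14, 3.14, 3.14].

## Interface

Orientations are given as a rotation vector (axis times angle).
In Python, from bench import r gives the robot as it stands.
- The arm moves only by the tool apply_moves, never from a script. Its arguments are lists of equal length, an entry for each row: "dp": the shift along the tool's x, y, z scaled (see below), a list of three; "twist": the turn, a rotation vector about the tool's x, y, z scaled (see below), a list of three; "jaw": the closure in counts, from 0 (fully open) to 255 (shut). In form: {"dp": [[x, y, z], ...], "twist": [[rx, ry, rz], ...], "jaw": [jaw, ...]}. A call has 1 to 20 rows; each row shifts and turns the pose as measured when the row begins, along the tool's axes as they then stand; what a row does not reach is not made up. The controller multiplies each number of a shift by 12 cm and each number of a turn by 120 degrees. A row lasts 1/10 s, in which the tool goes at most 50 mm and 8.59 degrees, less where a joint would pass 70% of its speed; a pose out of reach is approached as far as the arm can. A call with a number of a shift or a turn outside -1 to 1 is refused whole. A call with a gripper value outside its range is refused whole. The fingers move at their own pace and stop on an object; "grip_force" is the grip in N (left out, the last holds). Time passes only in rows, so rows that do not move let the fingers close. It gives the time, the measured TCP pose, the force and the opening at its end, in the units of the state.
- r.get_obs(): the state, without advancing time (a new reading comes with each control period).
- r.grab_frame(name): name is "scene" or "top"; returns a dict with "color" (384x512x3 uint8, red, green, blue), "z_map" (384x512 float32, m along the optical axis (not along the pixel's ray), 0 where there is no reading), "intrinsics" (3x3 intrinsics, pixels), "R" (3x3) and "t" (3): a world point X has camera coordinates R X + t. Camera axes: x right, y down, z forward; pixel columns grow to the right and rows downward; lengths in m; the calibration is good to about 2 mm. A picture is of the moment at which its call begins.
- r.hand_in(): hands the job in, once; it reports no verdict.
The state is a dict: "clock": time; "joints": joint angles; "qvel": joint speeds; "tau": joint torques, N m; "tcp_pos": TCP position; "orientation": TCP orientation; "contact_force": force on the tool from outside, world axes, zero at the start; "moment": the same for the moment, N m; "grip_width": finger opening in m.
Only numpy, scipy, OpenCV 4.12 (cv2) and the standard library are available. Lean on these libraries where they do the work, as an engineer would, in place of code of your own. Each camera call takes 0.05 s, during which the arm holds its last target.

## Task

The dome's varnished base is drying in the box, whose lid is thrown right back: flip the stay up to its stop, bring the lid gently down until the stay's red knob sits in the lid's catch and carries it half open, and switch the fan on at its toggle. Lower the lid in your grip, never let it drop or go down past its propped position, keep off the wet base, and leave the other things on the bench where they are.

Things in the scene. Friction and masses are not known exactly. Their poses are not given: they have to be found in the camera images.
- drying_box: Varnish-drying box fixed to the bench: a plywood compartment 200 mm (x) by 210 mm (y) by 85 mm high, walls 9 mm, open on top, with a grey fan housing 88 mm long joined to its +x end (housing top 85 mm up). Origin: underside, middle of the compartment. Own axes: z up; x runs along the lid hinge towards the fan housing; y runs from the hinged side (y -105 mm) to the front (y +105 mm). It never moves during a run
- lid (a joint): Hinge of the blue lid about the box's x axis, rad. 0 = shut, 1.57 = upright, about 1.80 = thrown right back against its stop, where it starts and leans by its own weight. It falls freely either side of upright if let go. Propped in its catch it reads about 0.89. The lid is a board 208 x 214 x 12 mm, 0.36 to 0.56 kg
- lid_hinge (a point): Lid hinge axis, middle of its length: above the hinged wall (box y -105 mm), 87 mm over the bench
- lid_handle (a point): Middle of the black round bar of the lid's pull handle: bar 14 mm thick, lying parallel to the hinge, 110 mm long on two posts of 12 mm (82 mm free between them), 250 mm from the hinge and 36 mm beyond the lid's free edge, with open space all round the bar
- lid_catch (a point): Place of the knob's centre when it sits in the catch: a steel channel 30 mm long on the lid's underside, between a high rib (14 mm, on the free-edge side) and a low rib, 88 mm from the hinge, in the plane in which the stay swings. If the stay stands at its stop, the lid simply comes down on the knob with the knob in the channel
- stay (a joint): Pivot of the stay about the box's x axis, rad. 0 = lying level inside the box and pointing to the front, 1.57 = upright, 1.833 = its stop, leaning back a little towards the lid hinge, where it stands by itself. It swings freely and falls back to 0 if let go before upright
- stay_pivot (a point): Pivot of the stay: box x -47 mm, y -20 mm, 63 mm over the bench (22 mm below the rim), on a steel bracket from the near (-x) wall
- stay_knob (a point): Centre of the stay's red knob, a barrel 18 mm long (along the box's x, flat ends) and 16 mm thick, at the end of an 8 mm steel rod, 90 mm from the pivot. Lying down it is 63 mm over the bench, 44 mm from the inner face of the near wall and 26 mm from that of the front wall
- toggle (a joint): Fan switch, rad. 0 = off, its bat leaning to the front of the box (+y); 0.70 = on, leaning as far towards the hinged side (-y). A spring snaps it to the nearer side of its centre (0.35); tipping it takes about 2 N at the tip
- toggle_tip (a point): Rounded tip of the fan switch's white bat, which stands 32 mm out of a small black plate, up to 9 mm thick, on top of the fan housing (box x 146 mm, y 75 mm, pivot 89 mm over the bench, tip 28 mm from the pivot)
- dome_base: Freshly varnished dark wooden base of the glass dome, a disc 80 mm wide and 16 mm high, lying on the rack in the box, 22 mm over the bench. Origin: centre of its underside. Wet: not to be touched or moved
- glass_dome: Bystander: clear glass dome 75 mm wide, 110 mm high, standing on the bench. Origin: centre of its underside
- sanding_block: Bystander: oak sanding block 115 x 62 x 36 mm on the bench. Origin: centre of its underside
- clamp: Bystander: purple plastic bar clamp 190 mm long lying flat, up to 24 mm high. Origin: underside, middle of the bar
- spanner: Bystander: chrome adjustable spanner about 195 mm long lying flat, 13 mm high. Origin: underside, near its middle

How it is judged:
By the outcome, as a careful person would: the job done as asked, in the order asked, and still so for the second after the job is handed in, with the robot touching nothing.
It also fails if it takes over 61 s, if anything falls off the work surface, if the arm or the gripper's body presses on something with over 40 N, if the wrist force passes 120 N, or if a joint passes its speed limit or range.

## Working session

There is one attempt and no reset: what is moved stays moved. The work goes in short steps, Python scripts to look and compute and a tool call to move; the robot and the scene stay as the last step left them, time stands still between calls to the robot, and variables do not carry over. Pictures are saved under pics/ and viewed, and the job is handed in when it is done.

Besides the shell and the picture viewer there is one more tool, called after ">>>" as name(argument=value, ...), one argument or row to a line, values as JSON. apply_moves: Moves the arm, as the interface text tells. Shifts and turns lie within -1 to 1; 1 stands for 12 cm of shift or 120 degrees of turn. Its arguments: {"type":"object","properties":{"dp":{"type":"array"},"twist":{"type":"array"},"jaw":{"type":"array"},"grip_force":{"type":"number"}},"required":["dp","twist","jaw"]}

```bash
mkdir -p pics; ls
python3 - <<'E'
from bench import r
import cv2,numpy as np
o=r.get_obs(); print(o)
for n in ("scene","top"):
    f=r.grab_frame(n); cv2.imwrite(f"pics/{n}0.png",f["color"][:,:,::-1]); np.savez(f"{n}0.npz",**f)
    print(n,f["intrinsics"],f["R"],f["t"], -f["R"].T@f["t"])
E
```

```text
pics
{'clock': 0.0, 'joints': array([ 1.09989483,  0.47777985,  0.02235704,  1.55645496, -0.01148899,
        1.10931759, -0.0831361 ]), 'qvel': array([-1.54506877e-03,  2.98382626e-05, -2.11157809e-03, -1.60846757e-03,
        6.47632888e-04,  2.93825093e-05,  1.65639816e-03]), 'tau': array([-1.07191849e-03, -5.96456337e+01,  1.60824582e+00, -2.81195515e+01,
        1.26471158e-02,  9.28353227e-03, -5.32367289e-05]), 'tcp_pos': array([ 0.2394511 , -0.63079892,  0.40373787]), 'orientation': array([-2.58498458e+00,  1.78374214e+00,  2.49560061e-03]), 'contact_force': array([ 0.14642415,  0.40272936, -0.05431056]), 'moment': array([0.03927529, 0.02153835, 0.07787527]), 'grip_width': 0.08517901672632881}
scene [[413.93433766   0.         257.28000386]
 [  0.         413.93433766 193.95126978]
 [  0.           0.           1.        ]] [[-0.32259401  0.94650618 -0.00769187]
 [ 0.80847876  0.27130648 -0.5222594 ]
 [-0.4922349  -0.17469647 -0.85275199]] [ 0.20760745 -0.35725164  1.68560477] [1.18551677 0.19489215 1.25242168]
top [[377.7912556    0.         258.08322491]
 [  0.         377.7912556  189.10074143]
 [  0.           0.           1.        ]] [[-0.02737942 -0.9993228   0.02458289]
 [-0.9914932   0.02401805 -0.12792333]
 [ 0.12724626 -0.02787624 -0.99147935]] [-0.02678806  0.53193638  1.1087256 ] [ 0.38559667 -0.0086389   1.16798414]
```

View pics/scene0.png

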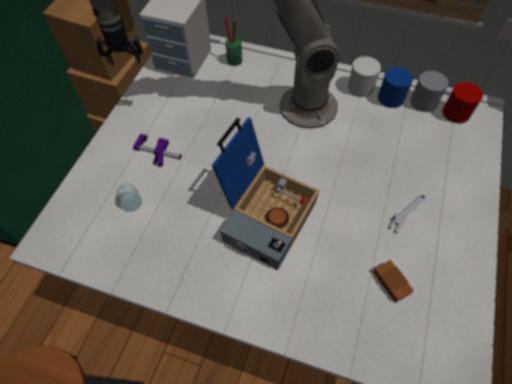

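View pics/top0.png

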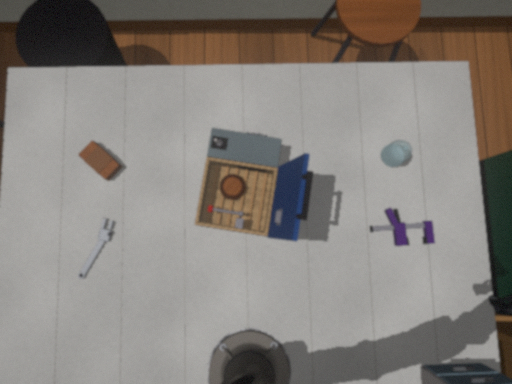

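The top view shows the box at about (235,190): the fan housing is on the far side (world +x), and the lid is thrown back towards world -y, with its handle at about (307,195). The red knob lies at about (210,210). The scene view agrees. Next I'll enlarge and measure.

```bash
cat > h.py <<'E'
import numpy as np,cv2
def load(n): return dict(np.load(n+".npz"))
def unp(f,u,v,z=None):
    K=f["intrinsics"]; z=f["z_map"][int(round(v)),int(round(u))] if z is None else z
    c=np.array([(u-K[0,2])/K[0,0]*z,(v-K[1,2])/K[1,1]*z,z]); return f["R"].T@(c-f["t"])
def ray(f,u,v,h):
    a=unp(f,u,v,1.0); c=-f["R"].T@f["t"]; d=a-c; return c+d*(h-c[2])/d[2]
def proj(f,X):
    c=f["R"]@np.asarray(X)+f["t"]; p=f["intrinsics"]@c; return p[:2]/p[2]
def crop(f,name,u0,u1,v0,v1,k):
    im=f["color"][v0:v1,u0:u1,::-1]; im=cv2.resize(im,None,fx=k,fy=k,interpolation=cv2.INTER_CUBIC)
    for u in range((u0//10+1)*10,u1,10): cv2.putText(im,str(u),((u-u0)*k,8),0,.3,(255,255,255)); cv2.line(im,((u-u0)*k,10),((u-u0)*k,14),(255,255,255))
    for v in range((v0//10+1)*10,v1,10): cv2.putText(im,str(v),(0,(v-v0)*k),0,.3,(255,255,255))
    cv2.imwrite(name,im)
E
python3 - <<'E'
from h import *
f=load("top0"); crop(f,"pics/top_c.png",185,325,120,250,5)
g=load("scene0"); crop(g,"pics/sc_c.png",200,330,110,275,4)
E
```

```text
(no output)
```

View pics/top_c.png

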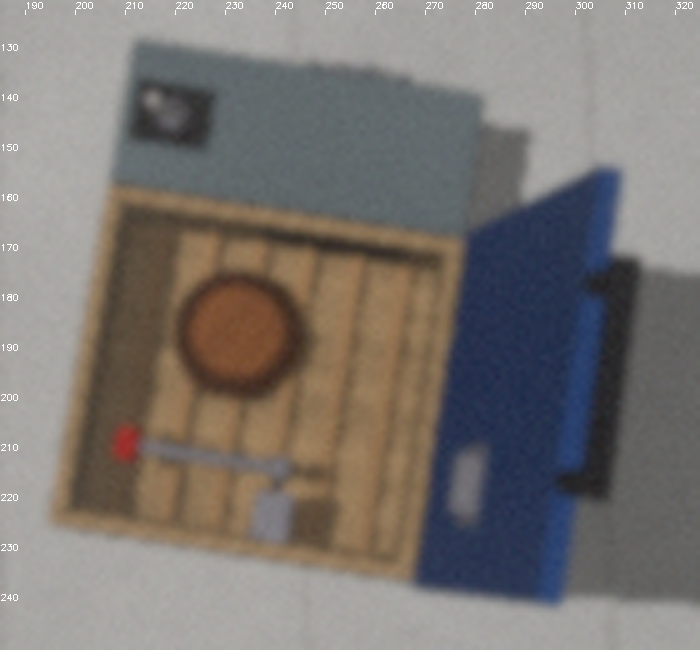

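View pics/sc_c.png

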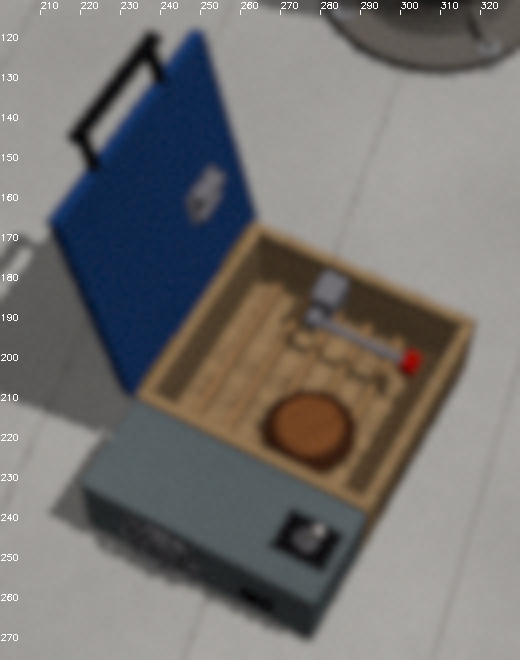

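```bash
cat > fit.py <<'E'
from h import *
from scipy.optimize import least_squares
f=load("top0"); g=load("scene0")
T=lambda x,y:((x+.5)/5-.5+185,(y+.5)/5-.5+120)
S=lambda x,y:((x+.5)/4-.5+200,(y+.5)/4-.5+110)
obs=[(f,T(133,40),(.188,.105,.085)),(f,T(482,95),(.188,-.105,.085)),(f,T(115,187),(.1,.105,.085)),(f,T(50,522),(-.1,.105,.085)),(f,T(412,578),(-.1,-.105,.085)),(f,T(125,443),(-.047,.07,.068)),
(g,S(473,323),(-.1,.105,.085)),(g,S(368,510),(.1,.105,.085)),(g,S(308,602),(.188,.105,.085)),(g,S(85,487),(.188,-.105,.085)),(g,S(409,363),(-.047,.07,.066))]
def W(p,b):
    c,s=np.cos(p[2]),np.sin(p[2]); return np.array([p[0]+c*b[0]-s*b[1],p[1]+s*b[0]+c*b[1],b[2]])
def res(p,obs=obs): return np.concatenate([proj(F,W(p,b))-uv for F,uv,b in obs])
if __name__=="__main__":
    for o in (obs,obs[:6],obs[6:]):
        s=least_squares(res,[.47,.06,-.1],args=(o,)); print(s.x,np.round(s.fun.reshape(-1,2),1).tolist())
    s=least_squares(res,[.47,.06,-.1]); np.save("box.npy",s.x); p=s.x
    for n,b in dict(hinge=(0,-.105,.087),pivot=(-.047,-.02,.063),knob=(-.047,.07,.063),tog=(.146,.075,.089),toff=(.146,.075+.028*np.sin(.35),.089+.028*np.cos(.35))).items(): print(n,W(p,b),proj(f,W(p,b)),proj(g,W(p,b)))
    for v,l in ((1.8,'lid'),):
        b=(0,-.105+.25*np.cos(v),.087+.25*np.sin(v)); print("handle",W(p,b),proj(f,W(p,b)),proj(g,W(p,b)))
    # depth points
    for u,v in ((240,150),(232,187),(120,60)): print(unp(f,u,v))
    print("handle depth",[unp(g,*S(*q)).round(3).tolist() for q in ((117,85),(112,90),(120,80))],[unp(f,*T(*q)).round(3).tolist() for q in ((620,320),(612,400),(625,290))])
E
python3 fit.py
```

```text
[ 0.50869619  0.0233029  -0.18182679] [[0.5, -0.7], [1.1, -0.6], [-1.1, -1.2], [-0.1, -0.2], [0.4, 0.1], [0.8, -0.3], [1.2, -1.0], [0.3, -0.1], [2.1, 0.1], [-1.3, -1.5], [0.2, -0.5]]
[ 0.50737663  0.02395843 -0.17991277] [[0.1, -0.2], [0.8, -0.2], [-1.4, -0.7], [-0.3, 0.4], [0.2, 0.5], [0.6, 0.2]]
[ 0.51104908  0.02229958 -0.18152071] [[0.7, -0.5], [-0.2, 0.5], [1.6, 0.7], [-1.9, -1.0], [-0.3, -0.0]]
hinge [ 0.4897094  -0.07996618  0.087     ] [272.62986979 200.68909005] [249.28810804 185.44017975]
pivot [0.45885445 0.01213145 0.063     ] [241.00334865 212.78044265] [278.09075612 189.26658433]
knob [0.47512884 0.1006478  0.063     ] [210.57241289 207.99434412] [301.99305696 200.33349755]
tog [0.66585137 0.07066585 0.089     ] [219.2340885  141.86536203] [276.51883272 244.08405253]
toff [0.66758751 0.08010871 0.11530244] [215.19232921 139.01553513] [279.62305547 241.83879284]
handle [ 0.47943836 -0.13583034  0.33046191] [304.50908828 194.03167842] [230.12664478 131.74159098]
[0.64085013 0.01065205 0.08655329]
[0.53920414 0.03811625 0.03578781]
[ 1.24119103  0.58294453 -0.55148377]
handle depth [[0.481, -0.139, 0.335], [0.489, -0.139, 0.338], [0.477, -0.138, 0.337]] [[0.502, -0.145, 0.337], [0.466, -0.14, 0.335], [0.515, -0.148, 0.337]]
```

```bash
cat > plan.py <<'E'
from h import *
from scipy.spatial.transform import Rotation as Ro, Slerp
P=np.load("box.npy"); HZ=.155
def W(b):
    c,s=np.cos(P[2]),np.sin(P[2]); return np.array([P[0]+c*b[0]-s*b[1],P[1]+s*b[0]+c*b[1],b[2]])
def B(w):
    c,s=np.cos(P[2]),np.sin(P[2]); d=np.asarray(w)-[P[0],P[1],0]; return np.array([c*d[0]+s*d[1],-s*d[0]+c*d[1],d[2]])
def ori(jaw,tilt=0,lean=0):
    """jaw: 'x','-x','y','-y' box direction of tool x; tilt rad about box x (+ : wrist leans to box +y)"""
    a={'x':0,'-x':np.pi,'y':np.pi/2,'-y':-np.pi/2}[jaw]
    down=Ro.from_euler('z',a)*Ro.from_euler('x',np.pi)
    return Ro.from_euler('z',P[2])*Ro.from_euler('y',lean)*Ro.from_euler('x',-tilt)*down
def state():
    from bench import r
    o=r.get_obs(); R=Ro.from_rotvec(o["orientation"]); p=o["tcp_pos"]; g=p+R.apply([0,0,HZ])
    print("t",o["clock"],"tcp",p.round(4),"graspB",(B(g)*1000).round(1),"F",o["contact_force"].round(1),"w",round(o["grip_width"]*1000,1),"j",o["joints"].round(2))
    return p,R
def rows(p,R,ways):
    """ways: list of (grasp point in box, Rot, n)"""
    dp=[];tw=[]
    g=p+R.apply([0,0,HZ])
    for b,R2,n in ways:
        g2=W(b); rel=(R.inv()*R2).as_rotvec()
        for k in range(n):
            Ra=R*Ro.from_rotvec(rel*k/n); Rb=R*Ro.from_rotvec(rel*(k+1)/n)
            ta=(g+(g2-g)*k/n)-Ra.apply([0,0,HZ]); tb=(g+(g2-g)*(k+1)/n)-Rb.apply([0,0,HZ])
            dp.append((Ra.inv().apply(tb-ta)/.12).round(3).tolist()); tw.append(((Ra.inv()*Rb).as_rotvec()/np.radians(120)).round(4).tolist())
        g,R=g2,R2
    print("dp",dp,"\ntw",tw,"n",len(dp),"max",abs(np.array(dp)).max(),abs(np.array(tw)).max())
E
python3 - <<'E'
from plan import *
p,R=state()
b=B(p+R.apply([0,0,HZ]));print(b)
Rx=ori('x')
rows(p,R,[(B([.30,-.45,.43]),R,6),(B([.40,-.2,.43]),Rx,10)])
E
```

```text
t 0.1 tcp [ 0.2395 -0.6308  0.4038] graspB [-146.6 -691.8  248.8] F [-0.  -0.5  0. ] w 85.4 j [ 1.1   0.48  0.02  1.56 -0.01  1.11 -0.08]
[-0.14663692 -0.69182899  0.24881781]
dp [[-0.205, -0.168, -0.251], [-0.205, -0.168, -0.251], [-0.205, -0.168, -0.251], [-0.205, -0.168, -0.251], [-0.205, -0.168, -0.251], [-0.205, -0.168, -0.251], [-0.165, -0.152, 0.0], [-0.149, -0.168, 0.0], [-0.131, -0.182, 0.0], [-0.112, -0.195, 0.0], [-0.091, -0.205, 0.0], [-0.07, -0.213, 0.0], [-0.047, -0.219, 0.0], [-0.025, -0.223, 0.0], [-0.002, -0.224, 0.0], [0.021, -0.223, 0.0]] 
tw [[0.0, 0.0, 0.0], [0.0, 0.0, 0.0], [0.0, 0.0, 0.0], [0.0, 0.0, 0.0], [0.0, 0.0, 0.0], [0.0, 0.0, 0.0], [-0.0, 0.0001, -0.049], [-0.0, 0.0001, -0.049], [-0.0, 0.0001, -0.049], [-0.0, 0.0001, -0.049], [-0.0, 0.0001, -0.049], [-0.0, 0.0001, -0.049], [-0.0, 0.0001, -0.049], [-0.0, 0.0001, -0.049], [-0.0, 0.0001, -0.049], [-0.0, 0.0001, -0.049]] n 16 max 0.251 0.049
```

>>> apply_moves(
  dp=[
    [-0.205,-0.168,-0.251],
    [-0.205,-0.168,-0.251],
    [-0.205,-0.168,-0.251],
    [-0.205,-0.168,-0.251],
    [-0.205,-0.168,-0.251],
    [-0.205,-0.168,-0.251],
    [-0.165,-0.152,0],
    [-0.149,-0.168,0],
    [-0.131,-0.182,0],
    [-0.112,-0.195,0],
    [-0.09,-0.205,0],
    [-0.07,-0.213,0],
    [-0.047,-0.219,0],
    [-0.025,-0.223,0],
    [0,-0.224,0],
    [0.02,-0.223,0],
  ],
  twist=[
    [0,0,0],
    [0,0,0],
    [0,0,0],
    [0,0,0],
    [0,0,0],
    [0,0,0],
    [0,0,-0.049],
    [0,0,-0.049],
    [0,0,-0.049],
    [0,0,-0.049],
    [0,0,-0.049],
    [0,0,-0.049],
    [0,0,-0.049],
    [0,0,-0.049],
    [0,0,-0.049],
    [0,0,-0.049],
  ],
  jaw=[0,0,0,0,0,0,130,130,130,130,130,130,130,130,130,130],
  grip_force=20,
)

```text
clock: 1.7
tcp_pos: [0.3993, -0.184, 0.5867]
orientation: [-3.124, 0.231, 0.016]
contact_force: [0.9, -0.5, -0.1]
grip_width: 0.0417
```

Run:
```python
from plan import *
p,R=state()
rows(p,R,[((-.047,.07,.40),ori('x'),8),((-.047,.07,.20),ori('x'),6)])
```

```text
t 1.7 tcp [ 0.3993 -0.184   0.5867] graspB [ -71.9 -222.4  431.7] F [ 0.9 -0.5 -0.1] w 41.7 j [ 0.65 -0.03 -0.34  1.79 -0.02  1.39  0.16]
dp [[0.035, -0.305, 0.035], [0.033, -0.305, 0.035], [0.032, -0.305, 0.035], [0.031, -0.305, 0.034], [0.029, -0.305, 0.034], [0.028, -0.305, 0.034], [0.027, -0.306, 0.034], [0.025, -0.306, 0.033], [0.0, -0.0, 0.278], [0.0, -0.0, 0.278], [0.0, -0.0, 0.278], [0.0, -0.0, 0.278], [0.0, -0.0, 0.278], [0.0, -0.0, 0.278]] 
tw [[-0.0005, 0.0007, 0.002], [-0.0005, 0.0007, 0.002], [-0.0005, 0.0007, 0.002], [-0.0005, 0.0007, 0.002], [-0.0005, 0.0007, 0.002], [-0.0005, 0.0007, 0.002], [-0.0005, 0.0007, 0.002], [-0.0005, 0.0007, 0.002], [0.0, 0.0, 0.0], [0.0, 0.0, 0.0], [0.0, 0.0, 0.0], [0.0, 0.0, 0.0], [0.0, 0.0, 0.0], [0.0, 0.0, 0.0]] n 14 max 0.306 0.002
```

>>> apply_moves(
  dp=[
    [0.035,-0.305,0.035],
    [0.033,-0.305,0.035],
    [0.032,-0.305,0.035],
    [0.031,-0.305,0.034],
    [0.029,-0.305,0.034],
    [0.028,-0.305,0.034],
    [0.027,-0.306,0.034],
    [0.025,-0.306,0.033],
    [0,0,0.278],
    [0,0,0.278],
    [0,0,0.278],
    [0,0,0.278],
    [0,0,0.278],
    [0,0,0.278],
  ],
  twist=[
    [-0.0005,0.0007,0.002],
    [-0.0005,0.0007,0.002],
    [-0.0005,0.0007,0.002],
    [-0.0005,0.0007,0.002],
    [-0.0005,0.0007,0.002],
    [-0.0005,0.0007,0.002],
    [-0.0005,0.0007,0.002],
    [-0.0005,0.0007,0.002],
    [0,0,0],
    [0,0,0],
    [0,0,0],
    [0,0,0],
    [0,0,0],
    [0,0,0],
  ],
  jaw=[130,130,130,130,130,130,130,130,130,130,130,130,130,130],
)

```text
clock: 3.1
tcp_pos: [0.4752, 0.1186, 0.3484]
orientation: [-3.127, 0.271, -0.011]
contact_force: [-0.3, 0.5, -0.4]
grip_width: 0.042
```

Run:
```python
from plan import *
p,R=state()
rows(p,R,[((-.047,.07,.11),ori('x'),4),((-.047,.07,.065),ori('x'),4)])
from bench import r
f=r.grab_frame("scene"); crop(f,"pics/s1.png",200,340,90,270,4)
```

```text
t 3.1 tcp [0.4752 0.1186 0.3484] graspB [-49.1  88.2 193.4] F [-0.3  0.5 -0.4] w 42.0 j [ 0.2   0.31 -0.67  2.01  0.25  0.89 -0.78]
dp [[0.005, 0.037, 0.174], [0.005, 0.037, 0.174], [0.006, 0.037, 0.174], [0.006, 0.037, 0.174], [0.0, -0.0, 0.094], [0.0, -0.0, 0.094], [0.0, -0.0, 0.094], [0.0, -0.0, 0.094]] 
tw [[-0.0004, -0.0008, 0.0011], [-0.0004, -0.0008, 0.0011], [-0.0004, -0.0008, 0.0011], [-0.0004, -0.0008, 0.0011], [0.0, 0.0, 0.0], [0.0, 0.0, 0.0], [0.0, 0.0, 0.0], [0.0, 0.0, 0.0]] n 8 max 0.174 0.0011
```

View pics/s1.png

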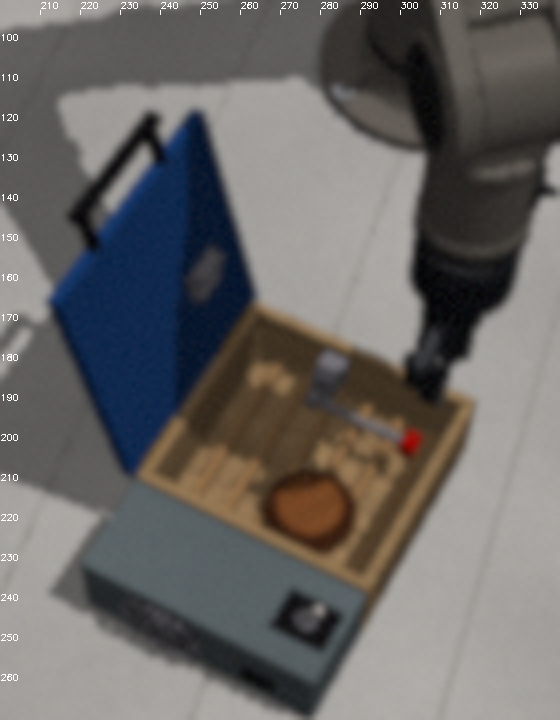

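The view shows the gripper above the knob (409,440 in the crop), about 18 mm too far to the front because it overshot. I'll correct that on the way down.

>>> apply_moves(
  dp=[
    [0.005,0.037,0.174],
    [0.005,0.037,0.174],
    [0.006,0.037,0.174],
    [0.006,0.037,0.1],
    [0,0,0],
  ],
  twist=[
    [0,0,0],
    [0,0,0],
    [0,0,0],
    [0,0,0],
    [0,0,0],
  ],
  jaw=[130,130,130,130,130],
)

```text
clock: 3.65
tcp_pos: [0.4726, 0.0987, 0.2665]
orientation: [3.129, -0.27, -0.008]
contact_force: [-1.0, 0.3, 0.5]
grip_width: 0.042
```

Run:
```python
from plan import *
p,R=state()
rows(p,R,[((-.047,.07,.065),ori('x'),4)])
from bench import r
f=r.grab_frame("top"); crop(f,"pics/t2.png",185,325,120,250,5)
```

```text
t 3.65 tcp [0.4726 0.0987 0.2665] graspB [-49.9  67.5 111.5] F [-1.   0.3  0.5] w 42.0 j [ 0.17  0.43 -0.61  2.09  0.36  0.73 -0.84]
dp [[0.005, -0.005, 0.097], [0.005, -0.005, 0.097], [0.005, -0.005, 0.097], [0.005, -0.005, 0.097]] 
tw [[0.0001, 0.0006, 0.0011], [0.0001, 0.0006, 0.0011], [0.0001, 0.0006, 0.0011], [0.0001, 0.0006, 0.0011]] n 4 max 0.097 0.0011
```

View pics/t2.png

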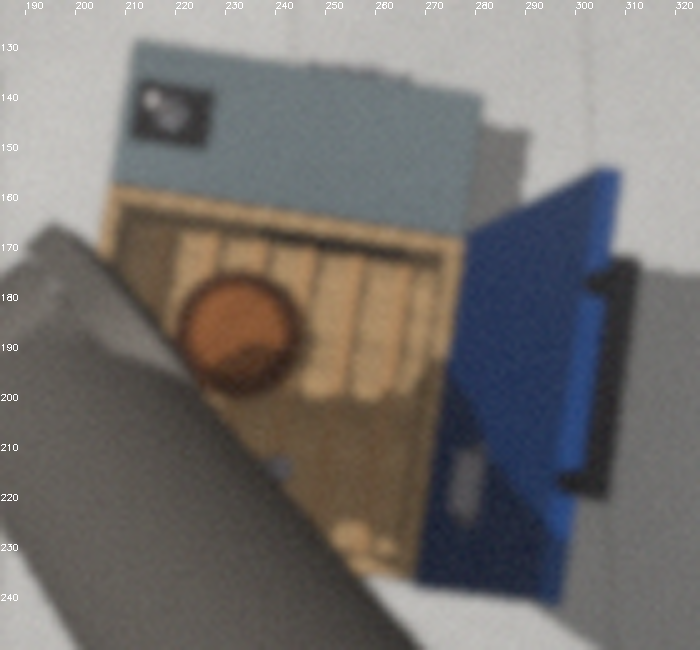

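The arm hides the knob from above, so I'll go by the measured poses and descend.

>>> apply_moves(
  dp=[
    [0.005,-0.005,0.097],
    [0.005,-0.005,0.097],
    [0.005,-0.005,0.097],
    [0.005,-0.005,0.09],
    [0,0,0],
  ],
  twist=[
    [0,0.0006,0.001],
    [0,0.0006,0.001],
    [0,0.0006,0.001],
    [0,0.0006,0.001],
    [0,0,0],
  ],
  jaw=[130,130,130,130,130],
)

```text
clock: 4.2
tcp_pos: [0.4775, 0.1025, 0.2206]
orientation: [-3.127, 0.284, -0.011]
contact_force: [-0.4, -0.5, -0.1]
grip_width: 0.0419
```

Run:
```python
from plan import *
p,R=state()
from bench import r
f=r.grab_frame("scene"); crop(f,"pics/s3.png",240,340,130,230,6)
```

```text
t 4.2 tcp [0.4775 0.1025 0.2206] graspB [-44.   72.6  65.6] F [-0.4 -0.5 -0.1] w 41.9 j [ 0.11  0.5  -0.55  2.11  0.44  0.63 -0.93]
```

View pics/s3.png

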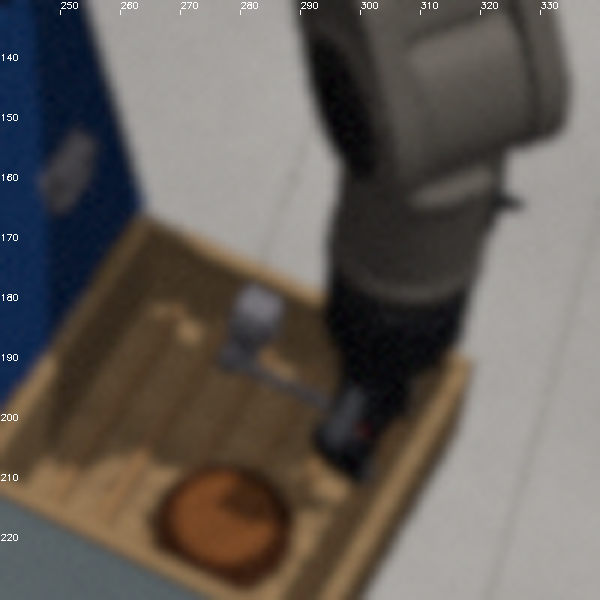

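The fingers straddle the knob: a red speck shows at about (300,201) behind the far finger. I'll centre and close.

>>> apply_moves(
  dp=[
    [-0.022,0.018,0.01],
    [0,0,0],
    [0,0,0],
    [0,0,0],
    [0,0,0],
    [0,0,0],
  ],
  twist=[
    [0,0,0],
    [0,0,0],
    [0,0,0],
    [0,0,0],
    [0,0,0],
    [0,0,0],
  ],
  jaw=[130,180,215,230,240,240],
  grip_force=20,
)

```text
clock: 4.85
tcp_pos: [0.474, 0.1013, 0.2207]
orientation: [-3.127, 0.283, -0.012]
contact_force: [-0.7, 1.2, -1.7]
grip_width: 0.0172
```

Run:
```python
from plan import *
state()
from bench import r
f=r.grab_frame("scene"); crop(f,"pics/s4.png",240,340,130,230,6)
```

```text
t 4.85 tcp [0.474  0.1013 0.2207] graspB [-47.   70.9  65.7] F [-0.7  1.2 -1.7] w 17.2 j [ 0.11  0.5  -0.55  2.12  0.44  0.63 -0.93]
```

View pics/s4.png

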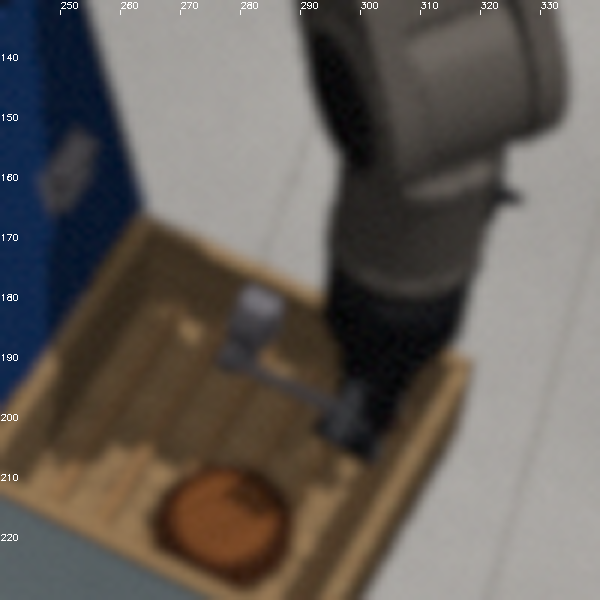

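```bash
cat > arc.py <<'E'
from plan import *
import sys
def arc(th0,th1,n,off=(-.047,.0009,.0027),jaw='x'):
    p,R=state()
    w=[]
    for t in np.linspace(th0,th1,n+1)[1:]:
        w.append(((off[0],-.02+.09*np.cos(t)+off[1],.063+.09*np.sin(t)+off[2]),ori(jaw),1))
    rows(p,R,w)
arc(float(sys.argv[1]),float(sys.argv[2]),int(sys.argv[3]))
E
python3 arc.py 0 .4 5
```

```text
t 4.9 tcp [0.474  0.1013 0.2207] graspB [-47.   70.9  65.7] F [-0.1  1.3 -0.9] w 18.1 j [ 0.11  0.5  -0.55  2.12  0.44  0.63 -0.93]
dp [[0.01, -0.001, -0.06], [-0.0, 0.007, -0.06], [0.0, 0.012, -0.059], [-0.0, 0.017, -0.058], [0.0, 0.021, -0.056]] 
tw [[-0.0012, -0.0036, 0.0007], [0.0, 0.0, 0.0], [0.0, 0.0, 0.0], [0.0, 0.0, 0.0], [0.0, 0.0, 0.0]] n 5 max 0.06 0.0036
```

>>> apply_moves(
  dp=[
    [0,0.002,-0.06],
    [0,0.007,-0.06],
    [0,0.012,-0.059],
    [0,0.017,-0.058],
    [0,0.021,-0.056],
  ],
  twist=[
    [0,0,0],
    [0,0,0],
    [0,0,0],
    [0,0,0],
    [0,0,0],
  ],
  jaw=[240,240,240,240,240],
)

```text
clock: 5.4
tcp_pos: [0.4725, 0.0931, 0.2582]
orientation: [-3.128, 0.284, -0.011]
contact_force: [1.3, -1.3, -2.1]
grip_width: 0.0175
```

```bash
python3 arc.py .38 .9 6
```

```text
t 5.4 tcp [0.4725 0.0931 0.2582] graspB [-47.1  62.4 103.2] F [ 1.3 -1.3 -2.1] w 17.5 j [ 0.17  0.43 -0.6   2.1   0.38  0.7  -0.86]
dp [[0.01, 0.007, -0.025], [0.0, 0.032, -0.057], [-0.0, 0.037, -0.054], [0.0, 0.041, -0.05], [-0.0, 0.045, -0.047], [0.0, 0.049, -0.043]] 
tw [[-0.0008, -0.0033, 0.0004], [0.0, 0.0, 0.0], [0.0, 0.0, 0.0], [0.0, 0.0, 0.0], [0.0, 0.0, 0.0], [0.0, 0.0, 0.0]] n 6 max 0.057 0.0033
```

```bash
python3 arc.py .43 1.15 8
```

```text
t 5.4 tcp [0.4725 0.0931 0.2582] graspB [-47.1  62.4 103.2] F [ 1.3 -1.3 -2.1] w 17.5 j [ 0.17  0.43 -0.6   2.1   0.38  0.7  -0.86]
dp [[0.01, 0.026, -0.06], [-0.0, 0.036, -0.057], [0.0, 0.041, -0.054], [0.0, 0.046, -0.05], [-0.0, 0.05, -0.045], [-0.0, 0.054, -0.041], [-0.0, 0.057, -0.036], [0.0, 0.06, -0.03]] 
tw [[-0.0008, -0.0033, 0.0004], [0.0, 0.0, 0.0], [0.0, 0.0, 0.0], [0.0, 0.0, 0.0], [0.0, 0.0, 0.0], [0.0, 0.0, 0.0], [0.0, 0.0, 0.0], [0.0, 0.0, 0.0]] n 8 max 0.06 0.0033
```

>>> apply_moves(
  dp=[
    [0,0.026,-0.06],
    [0,0.036,-0.057],
    [0,0.041,-0.054],
    [0,0.046,-0.05],
  ],
  twist=[
    [0,0,0],
    [0,0,0],
    [0,0,0],
    [0,0,0],
  ],
  jaw=[240,240,240,240],
)

```text
clock: 5.8
tcp_pos: [0.4687, 0.0736, 0.2873]
orientation: [-3.128, 0.285, -0.012]
contact_force: [1.8, -2.3, -5.0]
grip_width: 0.0177
```

```bash
python3 arc.py .8 1.4 6;python3 - <<'E'
from plan import *
from bench import r
f=r.grab_frame("scene"); crop(f,"pics/s5.png",220,340,100,230,5)
E
```

```text
t 5.8 tcp [0.4687 0.0736 0.2873] graspB [-47.2  42.4 132.3] F [ 1.8 -2.3 -5. ] w 17.7 j [ 0.24  0.38 -0.62  2.1   0.32  0.75 -0.77]
dp [[0.012, 0.045, -0.032], [-0.0, 0.061, -0.044], [0.0, 0.065, -0.037], [0.0, 0.068, -0.031], [0.0, 0.071, -0.024], [-0.0, 0.073, -0.016]] 
tw [[-0.0006, -0.0037, 0.0001], [0.0, 0.0, 0.0], [0.0, 0.0, 0.0], [0.0, 0.0, 0.0], [0.0, 0.0, 0.0], [0.0, 0.0, 0.0]] n 6 max 0.073 0.0037
```

View pics/s5.png

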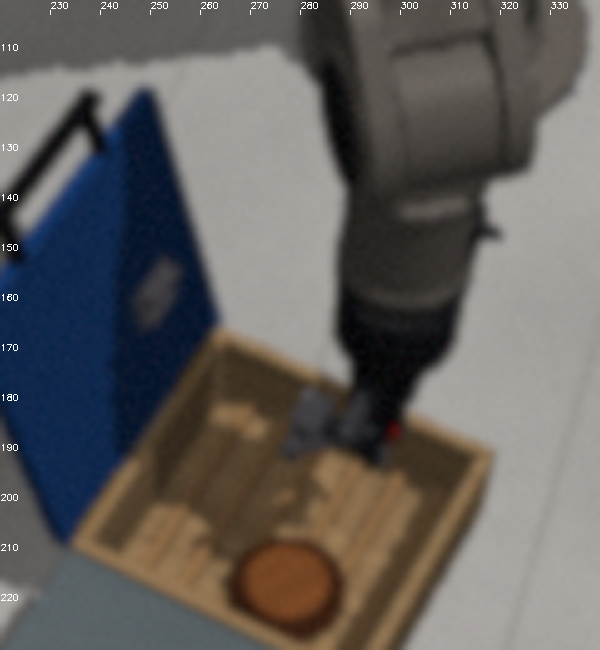

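Run:
```python
from plan import *
g=load("scene0")
for t in (.6,.7,.75,.8,.85): print(t,proj(g,W((-.047+.009,-.02+.09*np.cos(t),.063+.09*np.sin(t)))),-20+90*np.cos(t),63+90*np.sin(t))
print(proj(g,W((-.047,.0424,.1323))))
```

```text
0.6 [297.71312901 192.3928864 ] 54.28020534187105 113.81782260555318
0.7 [296.36241348 190.52685358] 48.83579685560396 120.9795918513922
0.75 [295.60575983 189.5907169 ] 45.851998198643884 124.34748840210007
0.8 [294.79742406 188.65609187] 42.703603841244885 127.56204818095705
0.85 [293.93952834 187.72569801] 39.3984831296484 130.61523646262634
[296.07001224 185.75433091]
```

>>> apply_moves(
  dp=[
    [0,0.047,-0.034],
    [0,0.061,-0.044],
    [0,0.065,-0.037],
    [0,0.068,-0.031],
    [0,0.071,-0.024],
    [0,0.073,-0.016],
  ],
  twist=[
    [0,-0.003,0],
    [0,0,0],
    [0,0,0],
    [0,0,0],
    [0,0,0],
    [0,0,0],
  ],
  jaw=[240,240,240,240,240,240],
)

```text
clock: 6.45
tcp_pos: [0.4604, 0.0251, 0.3127]
orientation: [-3.125, 0.284, -0.007]
contact_force: [2.1, 0.9, -4.4]
grip_width: 0.0175
```

```bash
python3 arc.py 1.4 1.8 5;python3 - <<'E'
from plan import *
from bench import r
f=r.grab_frame("scene"); crop(f,"pics/s6.png",220,340,100,230,5)
E
```

```text
t 6.45 tcp [0.4604 0.0251 0.3127] graspB [-47.2  -6.3 157.7] F [ 2.1  0.9 -4.4] w 17.5 j [ 0.36  0.31 -0.64  2.11  0.26  0.79 -0.62]
dp [[0.007, 0.033, 0.019], [-0.0, 0.06, -0.003], [0.0, 0.06, 0.002], [-0.0, 0.06, 0.007], [-0.0, 0.059, 0.011]] 
tw [[-0.0019, -0.0019, 0.0004], [0.0, 0.0, 0.0], [0.0, 0.0, 0.0], [0.0, 0.0, 0.0], [0.0, 0.0, 0.0]] n 5 max 0.06 0.0019
```

View pics/s6.png

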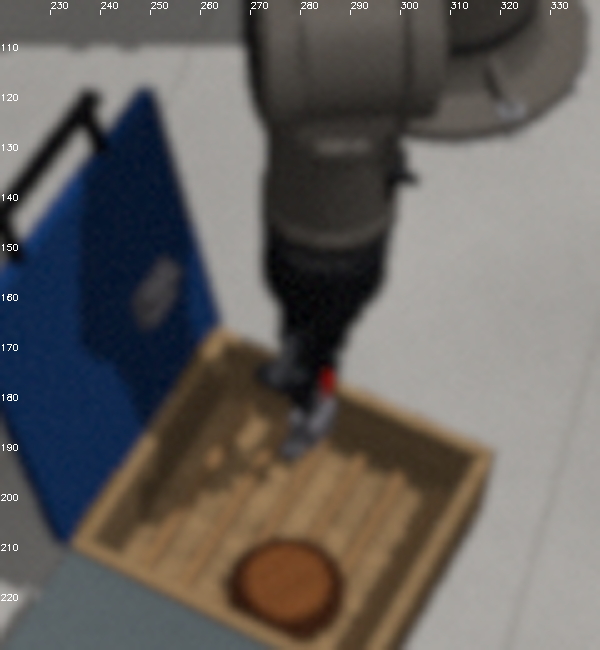

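>>> apply_moves(
  dp=[
    [0,0.05,0.01],
    [0,0.06,0],
    [0,0.06,0.002],
    [0,0.06,0.007],
    [0,0.045,0.009],
    [0,0,0],
  ],
  twist=[
    [0,0,0],
    [0,0,0],
    [0,0,0],
    [0,0,0],
    [0,0,0],
    [0,0,0],
  ],
  jaw=[240,240,240,240,240,240],
)

```text
clock: 7.1
tcp_pos: [0.4539, -0.0094, 0.311]
orientation: [-3.124, 0.285, -0.008]
contact_force: [-0.1, 1.3, 1.7]
grip_width: 0.0176
```

```bash
python3 arc.py 1.8 1.84 2;python3 - <<'E'
from plan import *
from bench import r
f=r.grab_frame("scene"); crop(f,"pics/s7.png",220,340,100,230,5)
f=r.grab_frame("top"); crop(f,"pics/t7.png",185,325,120,250,5)
g=load("scene0")
for t in (1.6,1.7,1.8,1.833): print(t,proj(g,W((-.038,-.02+.09*np.cos(t),.063+.09*np.sin(t)))))
E
```

```text
t 7.1 tcp [ 0.4539 -0.0094  0.311 ] graspB [-47.2 -41.3 156. ] F [-0.1  1.3  1.7] w 17.6 j [ 0.43  0.3  -0.63  2.12  0.25  0.78 -0.54]
dp [[0.008, -0.006, 0.026], [-0.0, 0.014, 0.004]] 
tw [[-0.0022, -0.0023, 0.0], [0.0, 0.0, 0.0]] n 2 max 0.026 0.0023
1.6 [277.04208618 176.05226824]
1.7 [274.55848915 175.05235298]
1.8 [272.11136017 174.22757939]
1.833 [271.31660842 173.99528787]
```

View pics/s7.png

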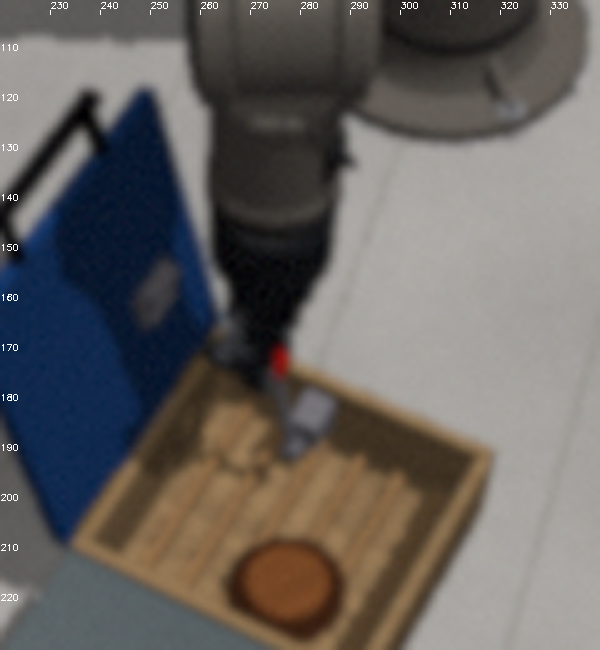

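The knob is at about (275,172), so the stay angle is roughly 1.68, just past upright. I'll nudge it further towards the stop.

>>> apply_moves(
  dp=[
    [0,0.04,0.012],
    [0,0.03,0.012],
    [0,0.03,0.012],
    [0,0,0],
  ],
  twist=[
    [0,0,0],
    [0,0,0],
    [0,0,0],
    [0,0,0],
  ],
  jaw=[240,240,240,240],
)

```text
clock: 7.6
tcp_pos: [0.4525, -0.0174, 0.3085]
orientation: [-3.122, 0.277, -0.01]
contact_force: [-0.7, -0.9, 2.3]
grip_width: 0.0174
```

Run:
```python
from plan import *
from bench import r
state()
f=r.grab_frame("scene"); crop(f,"pics/s8.png",220,340,100,230,5)
```

```text
t 7.6 tcp [ 0.4525 -0.0174  0.3085] graspB [-47.1 -48.9 153.5] F [-0.7 -0.9  2.3] w 17.4 j [ 0.45  0.3  -0.63  2.13  0.25  0.77 -0.51]
```

View pics/s8.png

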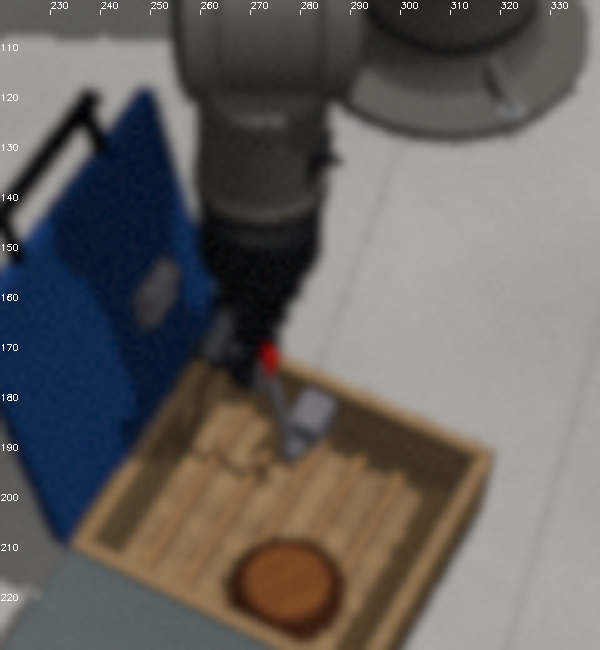

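>>> apply_moves(
  dp=[
    [0,0.04,0.012],
    [0,0.03,0.012],
    [0,0,0],
    [0,0,0],
    [0,0,0],
    [0,0,0],
  ],
  twist=[
    [0,0,0],
    [0,0,0],
    [0,0,0],
    [0,0,0],
    [0,0,0],
    [0,0,0],
  ],
  jaw=[240,240,240,200,150,130],
)

```text
clock: 8.25
tcp_pos: [0.4516, -0.0188, 0.3078]
orientation: [-3.116, 0.265, -0.012]
contact_force: [-0.6, -1.3, -0.1]
grip_width: 0.0418
```

Run:
```python
from plan import *
from bench import r
p,R=state()
f=r.grab_frame("scene"); crop(f,"pics/s9.png",220,340,100,230,5)
```

```text
t 8.25 tcp [ 0.4516 -0.0188  0.3078] graspB [-47.6 -49.4 152.8] F [-0.6 -1.3 -0.1] w 41.8 j [ 0.46  0.31 -0.63  2.13  0.24  0.76 -0.5 ]
```

View pics/s9.png

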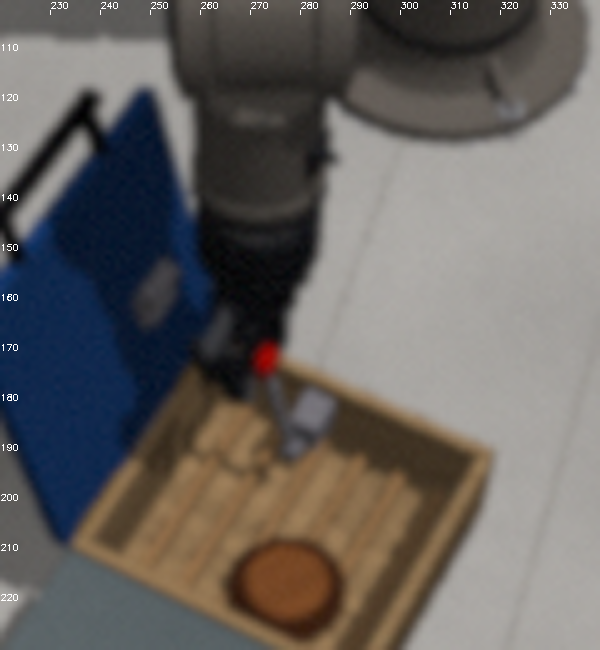

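The stay now stands by itself with the knob at about (273,171), leaning back as expected. Next I'll retract upward and go to the handle with the jaws turned along box y.

Run:
```python
from plan import *
f=load("top0"); g=load("scene0")
T=lambda x,y:((x+.5)/5-.5+185,(y+.5)/5-.5+120)
S=lambda x,y:((x+.5)/4-.5+200,(y+.5)/4-.5+110)
for F,q in ((f,T(624,265)),(f,T(594,490)),(g,S(75,135)),(g,S(152,37))):
    print((B(ray(F,*q,.331))*1000).round(1))
p,R=state()
rows(p,R,[((-.047,-.05,.20),R,4),((-.02,-.06,.42),R,6)])
R2=ori('y')
b2=(-.02,-.06,.42)
rows(W(b2)-R.apply([0,0,HZ]),R,[((0,-.165,.42),R2,14)])
```

```text
[  49.8 -165.9  331. ]
[ -52.6 -166.6  331. ]
[  52.7 -168.6  331. ]
[ -52.1 -167.5  331. ]
t 8.3 tcp [ 0.4515 -0.0188  0.3078] graspB [-47.6 -49.5 152.8] F [-0.3 -0.6  0.1] w 41.9 j [ 0.46  0.31 -0.63  2.13  0.24  0.76 -0.5 ]
dp [[0.002, -0.0, -0.098], [0.002, -0.0, -0.098], [0.002, -0.0, -0.098], [0.002, -0.0, -0.098], [0.039, 0.01, -0.305], [0.039, 0.01, -0.305], [0.039, 0.01, -0.305], [0.039, 0.01, -0.305], [0.039, 0.01, -0.305], [0.039, 0.01, -0.305]] 
tw [[0.0, 0.0, 0.0], [0.0, 0.0, 0.0], [0.0, 0.0, 0.0], [0.0, 0.0, 0.0], [0.0, 0.0, 0.0], [0.0, 0.0, 0.0], [0.0, 0.0, 0.0], [0.0, 0.0, 0.0], [0.0, 0.0, 0.0], [0.0, 0.0, 0.0]] n 10 max 0.305 0.0
dp [[0.013, 0.062, -0.001], [0.006, 0.063, -0.001], [-0.001, 0.063, -0.001], [-0.008, 0.062, -0.001], [-0.015, 0.061, -0.001], [-0.022, 0.058, -0.001], [-0.029, 0.055, -0.001], [-0.035, 0.052, -0.001], [-0.04, 0.047, -0.0], [-0.045, 0.042, -0.0], [-0.05, 0.037, -0.0], [-0.054, 0.031, -0.0], [-0.057, 0.025, -0.0], [-0.059, 0.018, -0.0]] 
tw [[-0.0002, -0.0006, -0.0532], [-0.0002, -0.0006, -0.0532], [-0.0002, -0.0006, -0.0532], [-0.0002, -0.0006, -0.0532], [-0.0002, -0.0006, -0.0532], [-0.0002, -0.0006, -0.0532], [-0.0002, -0.0006, -0.0532], [-0.0002, -0.0006, -0.0532], [-0.0002, -0.0006, -0.0532], [-0.0002, -0.0006, -0.0532], [-0.0002, -0.0006, -0.0532], [-0.0002, -0.0006, -0.0532], [-0.0002, -0.0006, -0.0532], [-0.0002, -0.0006, -0.0532]] n 14 max 0.063 0.0532
```

>>> apply_moves(
  dp=[
    [0,0,-0.098],
    [0,0,-0.098],
    [0,0,-0.098],
    [0,0,-0.15],
    [0.039,0.01,-0.305],
    [0.039,0.01,-0.305],
    [0.039,0.01,-0.305],
    [0.039,0.01,-0.305],
    [0.039,0.01,-0.305],
    [0.039,0.01,-0.2],
    [0,0,0],
  ],
  twist=[
    [0,0,0],
    [0,0,0],
    [0,0,0],
    [0,0,0],
    [0,0,0],
    [0,0,0],
    [0,0,0],
    [0,0,0],
    [0,0,0],
    [0,0,0],
    [0,0,0],
  ],
  jaw=[130,130,130,130,130,130,130,130,130,130,130],
)

```text
clock: 9.4
tcp_pos: [0.4733, -0.0337, 0.5895]
orientation: [-3.117, 0.261, -0.023]
contact_force: [0.3, 0.2, -0.7]
grip_width: 0.0415
```

>>> apply_moves(
  dp=[
    [0.013,0.062,0],
    [0.006,0.063,0],
    [0,0.063,0],
    [-0.008,0.062,0],
    [-0.015,0.061,0],
    [-0.022,0.058,0],
    [-0.029,0.055,0],
    [-0.035,0.052,0],
    [-0.04,0.047,0],
    [-0.045,0.042,0],
    [-0.05,0.037,0],
    [-0.054,0.031,0],
    [-0.057,0.025,0],
    [-0.059,0.018,0],
    [0,0,0],
  ],
  twist=[
    [0,0,-0.0532],
    [0,0,-0.0532],
    [0,0,-0.0532],
    [0,0,-0.0532],
    [0,0,-0.0532],
    [0,0,-0.0532],
    [0,0,-0.0532],
    [0,0,-0.0532],
    [0,0,-0.0532],
    [0,0,-0.0532],
    [0,0,-0.0532],
    [0,0,-0.0532],
    [0,0,-0.0532],
    [0,0,-0.0532],
    [0,0,0],
  ],
  jaw=[60,60,60,60,60,60,60,60,60,60,60,60,60,60,60],
)

```text
clock: 10.9
tcp_pos: [0.4709, -0.1366, 0.5907]
orientation: [-2.334, -2.101, -0.029]
contact_force: [-0.5, 0.6, -0.2]
grip_width: 0.0653
```

Run:
```python
from plan import *
from bench import r
p,R=state()
print(ori('y').as_rotvec(),R.as_rotvec())
f=r.grab_frame("scene"); crop(f,"pics/s10.png",190,340,60,240,4)
rows(p,R,[((0,-.167,.331),ori('y'),8)])
```

```text
t 10.9 tcp [ 0.4709 -0.1366  0.5907] graspB [  -6.6 -161.8  435.7] F [-0.5  0.6 -0.2] w 65.3 j [ 0.75  0.08 -0.63  1.68  0.03  1.39  1.59]
[2.41394810e+00 2.01058672e+00 1.23112930e-16] [-2.33421646 -2.1010051  -0.02852493]
dp [[-0.005, 0.007, 0.109], [-0.005, 0.007, 0.109], [-0.005, 0.007, 0.109], [-0.004, 0.008, 0.109], [-0.004, 0.008, 0.109], [-0.004, 0.008, 0.109], [-0.004, 0.008, 0.109], [-0.003, 0.008, 0.109]] 
tw [[0.0007, -0.0009, 0.0046], [0.0007, -0.0009, 0.0046], [0.0007, -0.0009, 0.0046], [0.0007, -0.0009, 0.0046], [0.0007, -0.0009, 0.0046], [0.0007, -0.0009, 0.0046], [0.0007, -0.0009, 0.0046], [0.0007, -0.0009, 0.0046]] n 8 max 0.109 0.0046
```

View pics/s10.png

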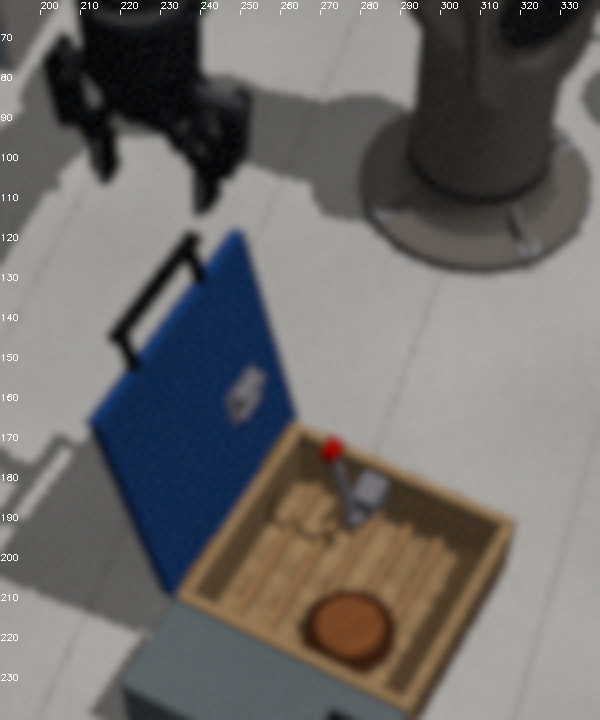

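The gripper is above the handle with the jaws straddling it, and the stay stands at its stop (knob at about (273,172)). Descending.

>>> apply_moves(
  dp=[
    [-0.005,0.007,0.109],
    [-0.005,0.007,0.109],
    [-0.005,0.007,0.109],
    [-0.004,0.008,0.109],
    [-0.004,0.008,0.109],
    [-0.004,0.008,0.109],
    [-0.004,0.008,0.109],
    [-0.003,0.008,0.08],
    [0,0,0],
  ],
  twist=[
    [0.0007,-0.0009,0.0046],
    [0.0007,-0.0009,0.0046],
    [0.0007,-0.0009,0.0046],
    [0.0007,-0.0009,0.0046],
    [0.0007,-0.0009,0.0046],
    [0.0007,-0.0009,0.0046],
    [0.0007,-0.0009,0.0046],
    [0.0007,-0.0009,0.0046],
    [0,0,0],
  ],
  jaw=[60,60,60,60,60,60,60,60,60],
)

```text
clock: 11.85
tcp_pos: [0.4777, -0.1384, 0.4784]
orientation: [-2.425, -1.991, 0.007]
contact_force: [0.2, 0.0, 0.5]
grip_width: 0.0655
```

Run:
```python
from plan import *
from bench import r
p,R=state()
f=r.grab_frame("scene"); crop(f,"pics/s11.png",190,340,60,240,4)
rows(p,R,[((0,-.167,.331),ori('y'),2)])
```

```text
t 11.85 tcp [ 0.4777 -0.1384  0.4784] graspB [  -2.2 -164.7  323.4] F [0.2 0.  0.5] w 65.5 j [ 0.72  0.17 -0.63  1.84  0.11  1.17  1.43]
dp [[-0.01, 0.005, -0.032], [-0.01, 0.005, -0.032]] 
tw [[-0.0015, 0.0002, -0.0034], [-0.0015, 0.0002, -0.0034]] n 2 max 0.032 0.0034
```

View pics/s11.png

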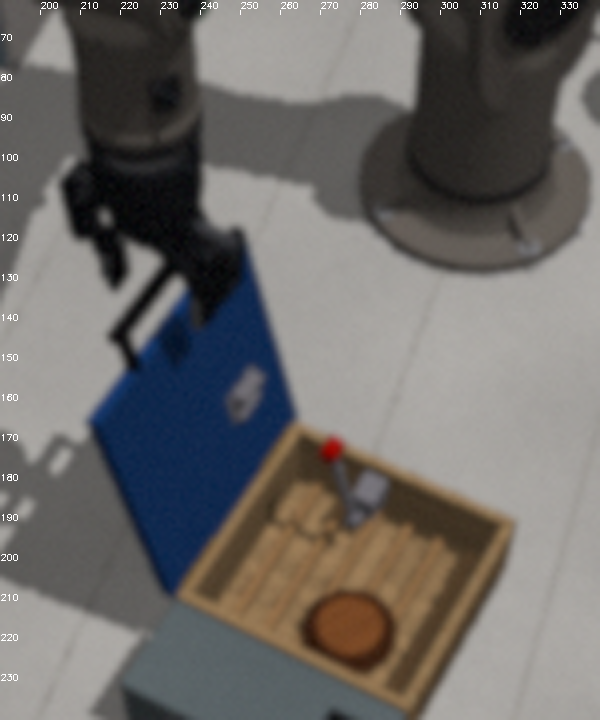

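The fingers are on both sides of the bar. I'll raise slightly and close.

>>> apply_moves(
  dp=[
    [-0.01,0.005,-0.03],
    [-0.006,0,-0.02],
    [0,0,0],
    [0,0,0],
    [0,0,0],
    [0,0,0],
    [0,0,0],
  ],
  twist=[
    [0,0,0],
    [0,0,0],
    [0,0,0],
    [0,0,0],
    [0,0,0],
    [0,0,0],
    [0,0,0],
  ],
  jaw=[80,130,170,200,220,240,240],
  grip_force=30,
)

```text
clock: 12.6
tcp_pos: [0.4788, -0.1406, 0.4883]
orientation: [2.427, 1.994, -0.002]
contact_force: [0.5, -1.5, -0.6]
grip_width: 0.0128
```

Run:
```python
from plan import *
from bench import r
p,R=state()
f=r.grab_frame("scene"); crop(f,"pics/s12.png",190,340,60,240,4)
```

```text
t 12.6 tcp [ 0.4788 -0.1406  0.4883] graspB [ 2.000e-01 -1.669e+02  3.333e+02] F [ 0.5 -1.5 -0.6] w 12.8 j [ 0.72  0.16 -0.62  1.83  0.1   1.19  1.44]
```

View pics/s12.png

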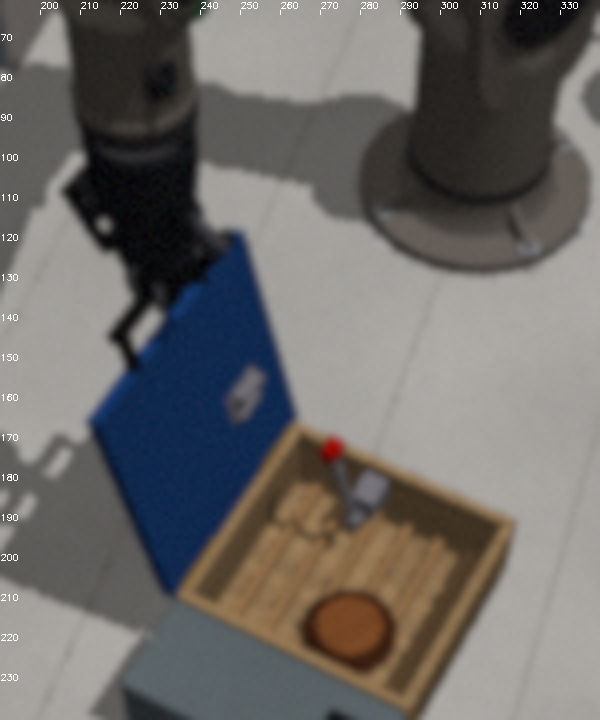

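The bar is gripped (opening 13 mm). Now I'll lower along the hinge arc, tilting the tool along with it.

```bash
cat > lid.py <<'E'
from plan import *
import sys
t1=float(sys.argv[1]); n=int(sys.argv[2]); r0=float(sys.argv[3]) if len(sys.argv)>3 else .254
p,R=state(); g=B(p+R.apply([0,0,HZ])); a=np.arctan2(g[2]-.087,g[1]+.105); print("theta",a,"r",np.hypot(g[2]-.087,g[1]+.105), "tilt",np.arcsin(-(ori('x').inv()*R).apply([0,0,1])[1]), B(P.tolist()[:2]+[0])[:0], (Ro.from_euler('z',P[2]).inv()*R).apply([0,0,-1]).round(3))
w=[]
for t in np.linspace(a,t1,n+1)[1:]:
    w.append(((0.0,-.105+r0*np.cos(t),.087+r0*np.sin(t)),ori('y',.6*(1.817-t)),1))
rows(p,R,w)
E
python3 lid.py 1.4 14
```

```text
t 12.65 tcp [ 0.4788 -0.1406  0.4882] graspB [ 2.000e-01 -1.669e+02  3.332e+02] F [ 0.7 -0.6 -1.2] w 12.8 j [ 0.72  0.16 -0.62  1.83  0.1   1.19  1.44]
theta 1.8169703926597767 r 0.25387033876188136 tilt -0.00159651387045242 [] [0.    0.002 1.   ]
dp [[0.082, -0.003, -0.015], [0.085, 0.0, -0.014], [0.085, 0.0, -0.013], [0.085, 0.0, -0.012], [0.085, -0.0, -0.011], [0.085, 0.0, -0.011], [0.085, -0.0, -0.01], [0.085, 0.0, -0.009], [0.086, -0.0, -0.008], [0.086, 0.0, -0.008], [0.086, -0.0, -0.007], [0.086, -0.0, -0.006], [0.086, -0.0, -0.005], [0.086, 0.0, -0.005]] 
tw [[-0.0002, -0.0078, -0.0065], [0.0, -0.0085, -0.0], [0.0, -0.0085, -0.0], [-0.0, -0.0085, -0.0], [-0.0, -0.0085, -0.0], [-0.0, -0.0085, -0.0], [0.0, -0.0085, -0.0], [0.0, -0.0085, -0.0], [-0.0, -0.0085, -0.0], [-0.0, -0.0085, 0.0], [-0.0, -0.0085, -0.0], [-0.0, -0.0085, -0.0], [0.0, -0.0085, 0.0], [-0.0, -0.0085, 0.0]] n 14 max 0.086 0.0085
```

>>> apply_moves(
  dp=[
    [0.04,0,-0.009],
    [0.06,0,-0.012],
    [0.085,0,-0.014],
    [0.085,0,-0.013],
    [0.085,0,-0.012],
    [0.085,0,-0.011],
    [0.085,0,-0.011],
    [0.085,0,-0.01],
  ],
  twist=[
    [0,-0.0042,0],
    [0,-0.006,0],
    [0,-0.0085,0],
    [0,-0.0085,0],
    [0,-0.0085,0],
    [0,-0.0085,0],
    [0,-0.0085,0],
    [0,-0.0085,0],
  ],
  jaw=[240,240,240,240,240,240,240,240],
)

```text
clock: 13.45
tcp_pos: [0.4932, -0.0649, 0.4948]
orientation: [2.355, 1.932, -0.171]
contact_force: [0.2, -1.6, 0.3]
grip_width: 0.0123
```

```bash
python3 lid.py 1.2 12
```

```text
t 13.45 tcp [ 0.4932 -0.0649  0.4948] graspB [ 3.000e-01 -1.118e+02  3.414e+02] F [ 0.2 -1.6  0.3] w 12.3 j [ 0.57  0.16 -0.67  1.82  0.25  1.25  1.19]
theta 1.5976337556361926 r 0.25450225143751154 tilt -0.1439843238876073 [] [0.003 0.143 0.99 ]
dp [[0.08, -0.007, -0.007], [0.095, 0.0, -0.009], [0.095, -0.0, -0.008], [0.095, -0.0, -0.007], [0.096, 0.0, -0.006], [0.096, -0.0, -0.005], [0.096, -0.0, -0.004], [0.096, -0.0, -0.003], [0.096, 0.0, -0.002], [0.096, 0.0, -0.001], [0.096, -0.0, -0.0], [0.096, 0.0, 0.001]] 
tw [[-0.0014, -0.0036, -0.0069], [0.0, -0.0095, 0.0], [0.0, -0.0095, -0.0], [0.0, -0.0095, 0.0], [0.0, -0.0095, -0.0], [-0.0, -0.0095, -0.0], [0.0, -0.0095, 0.0], [-0.0, -0.0095, 0.0], [0.0, -0.0095, -0.0], [0.0, -0.0095, 0.0], [-0.0, -0.0095, 0.0], [-0.0, -0.0095, 0.0]] n 12 max 0.096 0.0095
```

>>> apply_moves(
  dp=[
    [0.085,0,-0.007],
    [0.085,0,-0.008],
    [0.085,0,-0.008],
    [0.085,0,-0.007],
    [0.085,0,-0.006],
    [0.085,0,-0.005],
    [0.085,0,-0.004],
    [0.085,0,-0.003],
    [0.08,0,-0.002],
    [0.08,0,-0.001],
  ],
  twist=[
    [0,-0.0075,-0.003],
    [0,-0.0085,-0.003],
    [0,-0.0085,0],
    [0,-0.0085,0],
    [0,-0.0085,0],
    [0,-0.0085,0],
    [0,-0.0085,0],
    [0,-0.0085,0],
    [0,-0.008,0],
    [0,-0.008,0],
  ],
  jaw=[240,240,240,240,240,240,240,240,240,240],
)

```text
clock: 14.45
tcp_pos: [0.5122, 0.0421, 0.4783]
orientation: [2.23, 1.86, -0.375]
contact_force: [0.7, -1.6, -0.4]
grip_width: 0.0128
```

```bash
python3 lid.py 1.05 8;  python3 - <<'E'
from plan import *
from bench import r
f=r.grab_frame("scene"); crop(f,"pics/s13.png",190,340,60,240,4)
E
```

```text
t 14.45 tcp [0.5122 0.0421 0.4783] graspB [ 2.000e-01 -3.170e+01  3.319e+02] F [ 0.7 -1.6 -0.4] w 12.8 j [ 0.32  0.25 -0.73  1.78  0.45  1.38  0.85]
theta 1.2801016081614645 r 0.2556278583805529 tilt -0.3342305299298232 [] [-0.001  0.328  0.945]
dp [[0.068, -0.0, 0.012], [0.083, 0.0, -0.0], [0.083, -0.0, 0.001], [0.083, 0.0, 0.001], [0.083, -0.0, 0.002], [0.083, 0.0, 0.003], [0.083, 0.0, 0.003], [0.083, 0.0, 0.004]] 
tw [[0.0006, -0.0025, 0.0005], [0.0, -0.0082, 0.0], [-0.0, -0.0082, -0.0], [-0.0, -0.0082, -0.0], [-0.0, -0.0082, 0.0], [0.0, -0.0082, 0.0], [-0.0, -0.0082, -0.0], [0.0, -0.0082, 0.0]] n 8 max 0.083 0.0082
```

View pics/s13.png

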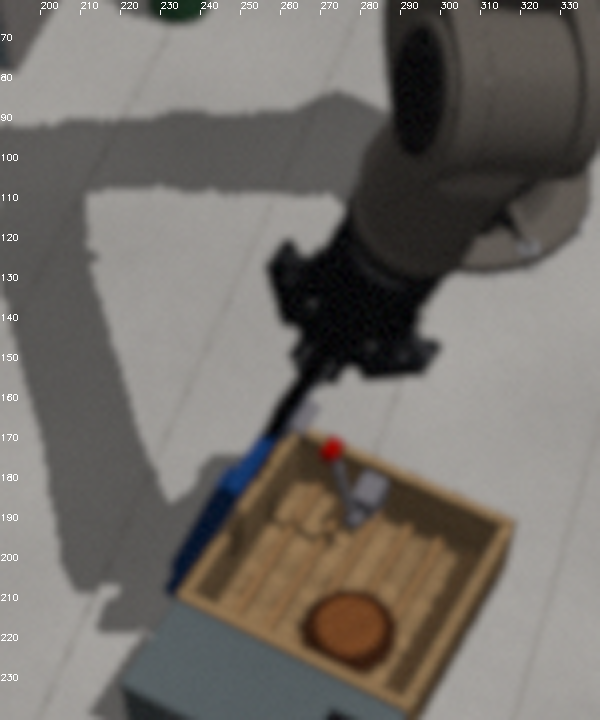

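The lid follows the grip and is edge-on at about (270,155), with the knob still at its stop. Continuing.

>>> apply_moves(
  dp=[
    [0.075,0,0.006],
    [0.075,0,0.003],
    [0.075,0,0.001],
    [0.075,0,0.002],
    [0.07,0,0.002],
    [0.06,0,0.003],
    [0.05,0,0.003],
  ],
  twist=[
    [0,-0.006,0],
    [0,-0.008,0],
    [0,-0.008,0],
    [0,-0.008,0],
    [0,-0.0075,0],
    [0,-0.006,0],
    [0,-0.005,0],
  ],
  jaw=[240,240,240,240,240,240,240],
)

```text
clock: 15.2
tcp_pos: [0.5224, 0.1006, 0.454]
orientation: [2.16, 1.806, -0.483]
contact_force: [0.3, 1.2, 2.4]
grip_width: 0.0125
```

```bash
python3 lid.py .93 8;  python3 - <<'E'
from plan import *
from bench import r
f=r.grab_frame("scene"); crop(f,"pics/s14.png",190,340,60,240,4)
E
```

```text
t 15.2 tcp [0.5224 0.1006 0.454 ] graspB [2.00e-01 1.21e+01 3.14e+02] F [0.3 1.2 2.4] w 12.5 j [ 0.18  0.34 -0.73  1.76  0.55  1.47  0.68]
theta 1.0943783313012432 r 0.2554271127130327 tilt -0.4425716299998882 [] [-0.004  0.428  0.904]
dp [[0.047, 0.004, 0.014], [0.059, 0.0, 0.003], [0.059, -0.0, 0.003], [0.059, -0.0, 0.003], [0.059, 0.0, 0.004], [0.059, 0.0, 0.004], [0.059, -0.0, 0.005], [0.059, -0.0, 0.005]] 
tw [[0.0021, -0.0016, 0.0013], [0.0, -0.0059, 0.0], [0.0, -0.0059, -0.0], [0.0, -0.0059, -0.0], [0.0, -0.0059, -0.0], [0.0, -0.0059, -0.0], [-0.0, -0.0059, -0.0], [0.0, -0.0059, 0.0]] n 8 max 0.059 0.0059
```

View pics/s14.png

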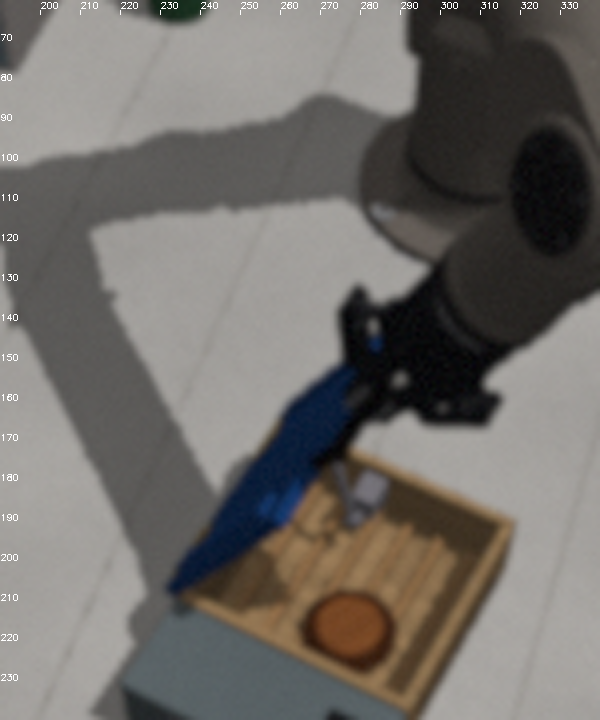

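>>> apply_moves(
  dp=[
    [0.04,0,0.008],
    [0.05,0,0.004],
    [0.05,0,0.003],
    [0.05,0,0.003],
    [0.04,0,0.003],
    [0.03,0,0.003],
  ],
  twist=[
    [0,-0.003,0],
    [0,-0.005,0],
    [0,-0.005,0],
    [0,-0.005,0],
    [0,-0.004,0],
    [0,-0.003,0],
  ],
  jaw=[240,240,240,240,240,240],
)

```text
clock: 15.85
tcp_pos: [0.5276, 0.1303, 0.4368]
orientation: [2.124, 1.777, -0.536]
contact_force: [-0.2, 2.5, 3.0]
grip_width: 0.0129
```

```bash
python3 lid.py .9 6;  python3 - <<'E'
from plan import *
from bench import r
f=r.grab_frame("top"); crop(f,"pics/t15.png",180,320,110,250,4)
f=r.grab_frame("scene"); crop(f,"pics/s15.png",190,340,60,240,4)
E
```

```text
t 15.85 tcp [0.5276 0.1303 0.4368] graspB [2.000e-01 3.470e+01 3.005e+02] F [-0.2  2.5  3. ] w 12.9 j [ 0.1   0.39 -0.73  1.74  0.59  1.52  0.6 ]
theta 0.9915126777355744 r 0.25517138626892166 tilt -0.49742362877769714 [] [-0.006  0.477  0.879]
dp [[0.04, 0.006, 0.013], [0.044, -0.0, 0.003], [0.044, 0.0, 0.003], [0.044, -0.0, 0.004], [0.044, 0.0, 0.004], [0.044, -0.0, 0.004]] 
tw [[0.0029, -0.0033, 0.0014], [0.0, -0.0044, -0.0], [-0.0, -0.0044, 0.0], [0.0, -0.0044, -0.0], [0.0, -0.0044, 0.0], [0.0, -0.0044, -0.0]] n 6 max 0.044 0.0044
```

View pics/s15.png

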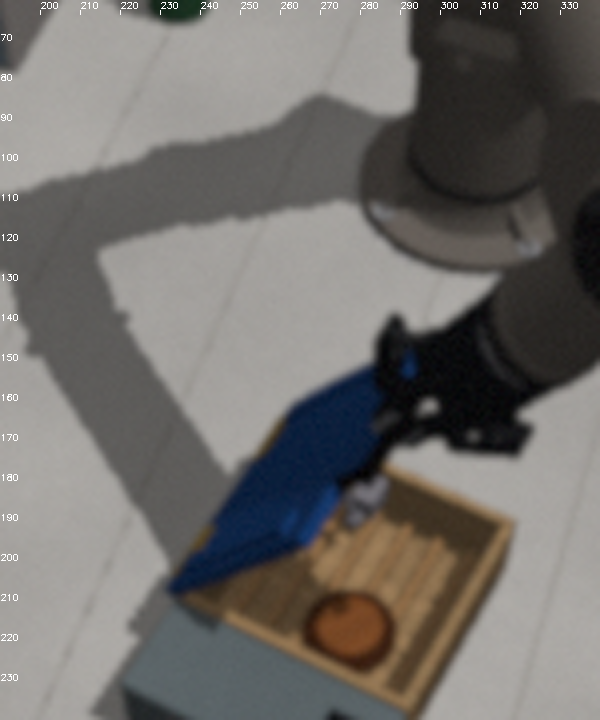

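View pics/t15.png

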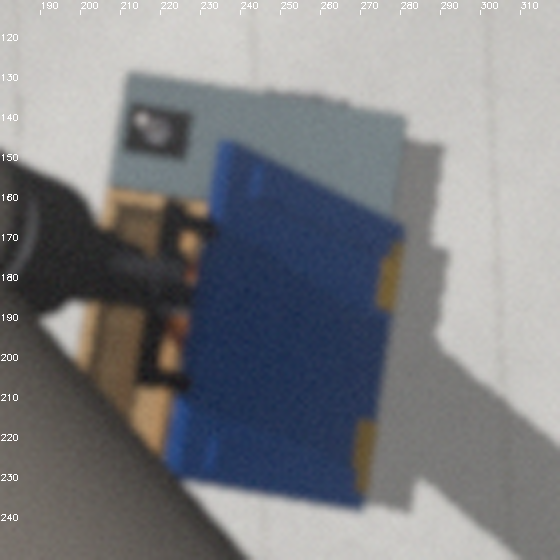

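The lid is most of the way down and still held at the handle. I'll continue in small rows and watch the force.

>>> apply_moves(
  dp=[
    [0.03,0,0.006],
    [0.03,0,0.004],
    [0.03,0,0.003],
    [0.03,0,0.003],
    [0.025,0,0.003],
  ],
  twist=[
    [0,-0.003,0],
    [0,-0.003,0],
    [0,-0.003,0],
    [0,-0.003,0],
    [0,-0.002,0],
  ],
  jaw=[240,240,240,240,240],
)

```text
clock: 16.45
tcp_pos: [0.5303, 0.1454, 0.4265]
orientation: [2.105, 1.761, -0.564]
contact_force: [0.4, 3.0, 3.9]
grip_width: 0.0127
```

```bash
python3 lid.py .89 4
```

```text
t 16.45 tcp [0.5303 0.1454 0.4265] graspB [2.000e-01 4.600e+01 2.925e+02] F [0.4 3.  3.9] w 12.7 j [ 0.06  0.42 -0.72  1.73  0.62  1.54  0.56]
theta 0.9372630874503921 r 0.25500280692483895 tilt -0.5273231498669446 [] [-0.007  0.503  0.864]
dp [[0.034, 0.007, 0.011], [0.034, 0.0, 0.003], [0.034, 0.0, 0.003], [0.034, 0.0, 0.003]] 
tw [[0.0034, -0.0036, 0.0011], [0.0, -0.0034, -0.0], [-0.0, -0.0034, -0.0], [0.0, -0.0034, 0.0]] n 4 max 0.034 0.0036
```

>>> apply_moves(
  dp=[
    [0.02,0,0.002],
    [0.02,0,0.001],
    [0.015,0,0.001],
  ],
  twist=[
    [0,-0.002,0],
    [0,-0.002,0],
    [0,-0.0015,0],
  ],
  jaw=[240,240,240],
)

```text
clock: 16.75
tcp_pos: [0.5314, 0.1514, 0.422]
orientation: [2.097, 1.755, -0.576]
contact_force: [-0.5, 3.1, 2.7]
grip_width: 0.0128
```

```bash
python3 lid.py .89 4|grep -v -e dp -e tw;  python3 - <<'E'
from plan import *
from bench import r
f=r.grab_frame("scene"); crop(f,"pics/s16.png",210,310,130,220,7)
E
```

```text
t 16.75 tcp [0.5314 0.1514 0.422 ] graspB [2.00e-01 5.04e+01 2.89e+02] F [-0.5  3.1  2.7] w 12.8 j [ 0.04  0.44 -0.72  1.73  0.62  1.55  0.54]
theta 0.9149933731783514 r 0.25489935754007265 tilt -0.5396745410839834 [] [-0.007  0.514  0.858]
```

View pics/s16.png

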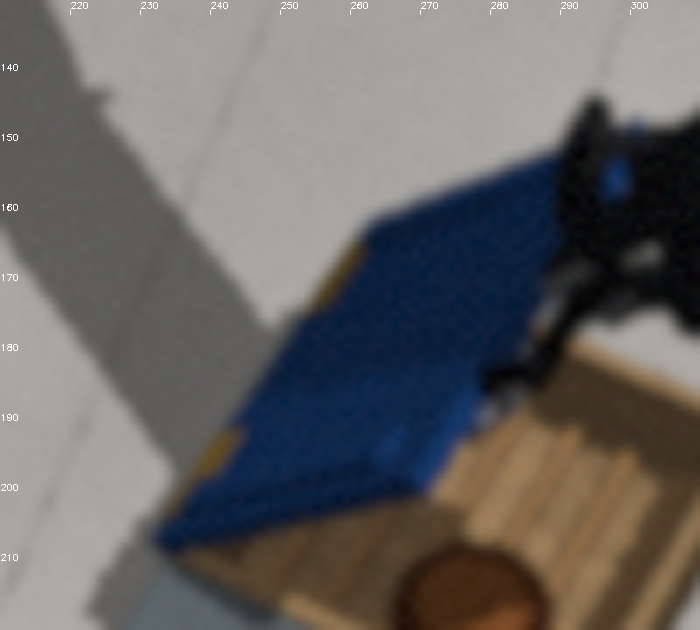

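>>> apply_moves(
  dp=[
    [0.02,0,0.002],
    [0.02,0,0.002],
    [0,0,0],
  ],
  twist=[
    [0,-0.002,0],
    [0,-0.002,0],
    [0,0,0],
  ],
  jaw=[240,240,240],
)

```text
clock: 17.1
tcp_pos: [0.5321, 0.1555, 0.419]
orientation: [2.09, 1.749, -0.585]
contact_force: [-1.2, 2.0, 3.8]
grip_width: 0.0128
```

```bash
python3 lid.py .89 4|grep -v -e dp -e tw
```

```text
t 17.1 tcp [0.5321 0.1555 0.419 ] graspB [2.000e-01 5.330e+01 2.868e+02] F [-1.2  2.   3.8] w 12.8 j [ 0.03  0.44 -0.72  1.73  0.63  1.56  0.53]
theta 0.9009530092009885 r 0.25490514321520763 tilt -0.5497478934664184 [] [-0.007  0.522  0.853]
```

>>> apply_moves(
  dp=[
    [0.018,0,0.002],
    [0.015,0,0.002],
    [0,0,0],
  ],
  twist=[
    [0,-0.0015,0],
    [0,-0.001,0],
    [0,0,0],
  ],
  jaw=[240,240,240],
)

```text
clock: 17.4
tcp_pos: [0.5326, 0.1572, 0.4179]
orientation: [2.086, 1.74, -0.596]
contact_force: [-0.7, 2.3, 4.8]
grip_width: 0.0128
```

```bash
python3 lid.py .89 4|grep -v -e dp -e tw
python3 - <<'E'
from plan import *
from bench import r
o=r.get_obs();print(o['contact_force'],o['moment'])
f=r.grab_frame("scene"); crop(f,"pics/s17.png",210,310,130,220,7); np.savez("s17.npz",**f)
# depth samples on lid upper surface -> plane angle about box x
pts=[]
for v in range(155,205):
  for u in range(230,300):
    c=f["color"][v,u].astype(int)
    if c[2]>60 and c[2]>2*c[0] and f["z_map"][v,u]>0: pts.append(B(unp(f,u,v)))
pts=np.array(pts); pts=pts[(abs(pts[:,0])<.09)]
A=np.c_[pts[:,1],np.ones(len(pts))]
for k in range(4):
    s,c=np.linalg.lstsq(A,pts[:,2],rcond=None)[0]; e=pts[:,2]-A@[s,c]; m=abs(e)<max(.004,2*e.std()); pts=pts[m];A=A[m]
print(len(pts),"lid angle",np.arctan(s),"height at hinge",s*-.105+c,e.std())
E
```

```text
t 17.4 tcp [0.5326 0.1572 0.4179] graspB [2.000e-01 5.350e+01 2.867e+02] F [-0.7  2.3  4.8] w 12.8 j [ 0.03  0.45 -0.71  1.72  0.63  1.57  0.52]
theta 0.8997131677174148 r 0.2549472384284262 tilt -0.5610366630882494 [] [-0.006  0.532  0.847]
[-0.66813343  2.30686761  4.80893754] [ 0.21004639  0.21374409 -0.08068875]
731 lid angle 0.8748093199069732 height at hinge 0.10725587627952005 0.0014188556118227976
```

The motion stalled at about 0.90 against the command, and the depth fit gives about 0.875, so the lid is resting on the knob. To test it, I'll loosen the jaws by only a few mm so that the bar stays caged.

>>> apply_moves(
  dp=[
    [0.004,0,0],
    [0,0,0],
    [0,0,0],
    [0,0,0],
  ],
  twist=[
    [0,0,0],
    [0,0,0],
    [0,0,0],
    [0,0,0],
  ],
  jaw=[215,205,200,195],
)

```text
clock: 17.85
tcp_pos: [0.5327, 0.1559, 0.4161]
orientation: [2.087, 1.738, -0.6]
contact_force: [0.9, 0.4, 0.3]
grip_width: 0.0202
```

```bash
cat > lidang.py <<'E'
from plan import *
from bench import r
import sys
state()
f=r.grab_frame("scene"); crop(f,"pics/%s.png"%sys.argv[1],210,310,130,220,7)
pts=[]
for v in range(155,205):
  for u in range(230,300):
    c=f["color"][v,u].astype(int)
    if c[2]>60 and c[2]>2*c[0] and f["z_map"][v,u]>0: pts.append(B(unp(f,u,v)))
pts=np.array(pts); pts=pts[(abs(pts[:,0])<.09)]
A=np.c_[pts[:,1],np.ones(len(pts))]
for k in range(4):
    s,c=np.linalg.lstsq(A,pts[:,2],rcond=None)[0]; e=pts[:,2]-A@[s,c]; m=abs(e)<max(.004,2*e.std()); pts=pts[m];A=A[m]
print(len(pts),"lid angle",np.arctan(s),"height at hinge",s*-.105+c,e.std())
E
python3 lidang.py s18
```

```text
t 17.85 tcp [0.5327 0.1559 0.4161] graspB [1.00e-01 5.20e+01 2.85e+02] F [0.9 0.4 0.3] w 20.2 j [ 0.03  0.45 -0.71  1.73  0.64  1.57  0.52]
719 lid angle 0.8758439452608074 height at hinge 0.1073542459808377 0.0013244228525994368
```

View pics/s18.png

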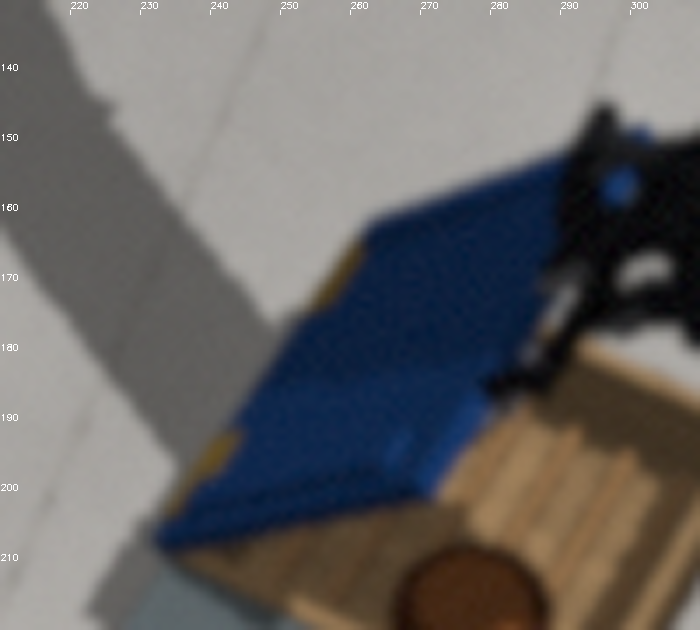

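The lid angle is unchanged (0.876) and the force is about zero with the jaws loose, so the stay carries the lid. I'll open and retreat along the tool axis.

>>> apply_moves(
  dp=[
    [0,0,0],
    [0,0,0],
    [0,0,0],
    [0,0,-0.06],
    [0,0,-0.1],
    [0,0,-0.15],
    [0,0,-0.2],
    [0,0,-0.2],
    [0,0,-0.2],
    [0,0,0],
  ],
  twist=[
    [0,0,0],
    [0,0,0],
    [0,0,0],
    [0,0,0],
    [0,0,0],
    [0,0,0],
    [0,0,0],
    [0,0,0],
    [0,0,0],
    [0,0,0],
  ],
  jaw=[160,120,110,110,110,110,110,110,110,110],
)

```text
clock: 18.9
tcp_pos: [0.5429, 0.2177, 0.5161]
orientation: [2.088, 1.74, -0.597]
contact_force: [-0.5, 0.5, 0.1]
grip_width: 0.0487
```

```bash
python3 lidang.py s19
python3 - <<'E'
from plan import *
from bench import r
f=r.grab_frame("top"); crop(f,"pics/t19.png",180,320,110,250,5); np.savez("t19.npz",**f)
E
```

```text
t 18.9 tcp [0.5429 0.2177 0.5161] graspB [ -0.9 115.  384.8] F [-0.5  0.5  0.1] w 48.7 j [-0.06  0.43 -0.73  1.52  0.59  1.78  0.55]
750 lid angle 0.8757687511932514 height at hinge 0.107280747278761 0.0013360927348766137
```

View pics/s19.png

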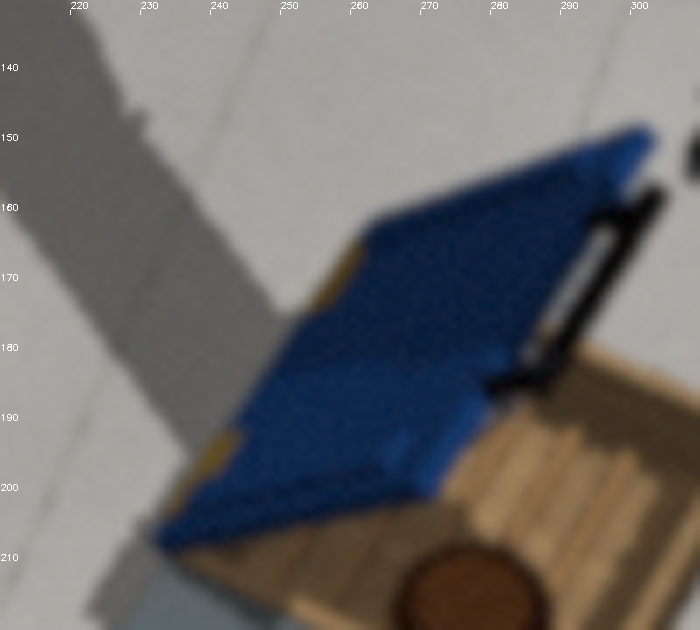

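View pics/t19.png

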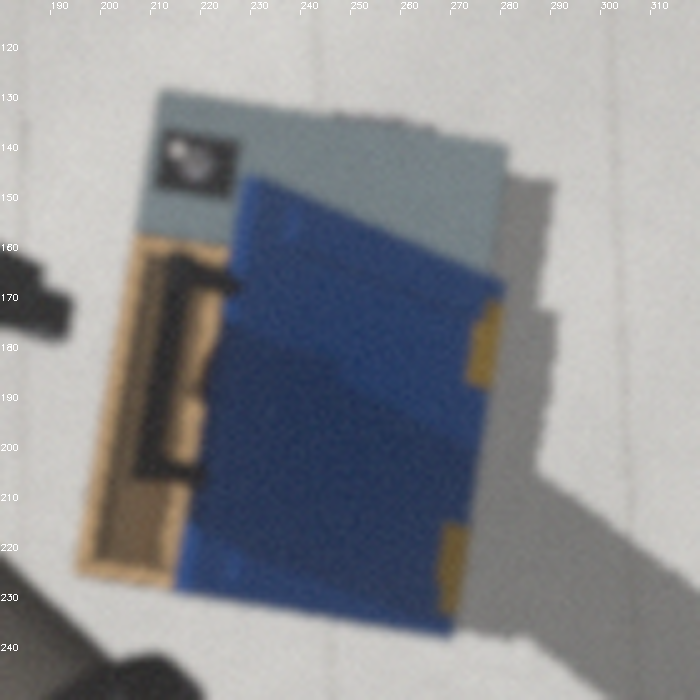

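The lid stays propped with nothing touching it (0.876, unchanged). The bat tip is at (215,139.6) in the top view, which matches my prediction for "off". Next is the toggle.

Run:
```python
from plan import *
p,R=state()
rows(p,R,[((.150,.125,.33),ori('x',.35),16)])
```

```text
t 19.0 tcp [0.543  0.2157 0.5132] graspB [ -0.9 112.6 382.2] F [ 0.  -0.9 -1.4] w 48.7 j [-0.06  0.43 -0.73  1.52  0.59  1.78  0.55]
dp [[0.006, 0.092, 0.02], [0.013, 0.089, 0.019], [0.02, 0.087, 0.019], [0.027, 0.083, 0.018], [0.034, 0.079, 0.018], [0.04, 0.074, 0.018], [0.045, 0.069, 0.018], [0.05, 0.063, 0.018], [0.055, 0.057, 0.018], [0.058, 0.05, 0.019], [0.061, 0.043, 0.019], [0.064, 0.035, 0.019], [0.065, 0.028, 0.02], [0.066, 0.02, 0.021], [0.066, 0.013, 0.022], [0.066, 0.005, 0.023]] 
tw [[0.005, 0.005, 0.0467], [0.005, 0.005, 0.0467], [0.005, 0.005, 0.0467], [0.005, 0.005, 0.0467], [0.005, 0.005, 0.0467], [0.005, 0.005, 0.0467], [0.005, 0.005, 0.0467], [0.005, 0.005, 0.0467], [0.005, 0.005, 0.0467], [0.005, 0.005, 0.0467], [0.005, 0.005, 0.0467], [0.005, 0.005, 0.0467], [0.005, 0.005, 0.0467], [0.005, 0.005, 0.0467], [0.005, 0.005, 0.0467], [0.005, 0.005, 0.0467]] n 16 max 0.092 0.0467
```

>>> apply_moves(
  dp=[
    [0.006,0.092,0.02],
    [0.013,0.089,0.019],
    [0.02,0.087,0.019],
    [0.027,0.083,0.018],
    [0.034,0.079,0.018],
    [0.04,0.074,0.018],
    [0.045,0.069,0.018],
    [0.05,0.063,0.018],
    [0.055,0.057,0.018],
    [0.058,0.05,0.019],
    [0.061,0.043,0.019],
    [0.064,0.035,0.019],
    [0.065,0.028,0.02],
    [0.066,0.02,0.02],
    [0.066,0.013,0.02],
    [0.066,0.005,0.02],
    [0,0,0],
  ],
  twist=[
    [0.005,0.005,0.0467],
    [0.005,0.005,0.0467],
    [0.005,0.005,0.0467],
    [0.005,0.005,0.0467],
    [0.005,0.005,0.0467],
    [0.005,0.005,0.0467],
    [0.005,0.005,0.0467],
    [0.005,0.005,0.0467],
    [0.005,0.005,0.0467],
    [0.005,0.005,0.0467],
    [0.005,0.005,0.0467],
    [0.005,0.005,0.0467],
    [0.005,0.005,0.0467],
    [0.005,0.005,0.0467],
    [0.005,0.005,0.0467],
    [0.005,0.005,0.0467],
    [0,0,0],
  ],
  jaw=[150,200,255,255,255,255,255,255,255,255,255,255,255,255,255,255,255],
)

```text
clock: 20.7
tcp_pos: [0.6908, 0.1502, 0.4551]
orientation: [2.75, -0.353, -0.058]
contact_force: [0.1, -0.5, 0.8]
grip_width: -0.0003
```

Run:
```python
from plan import *
p,R=state()
rows(p,R,[((.150,.125,.20),ori('x',.35),8)])
from bench import r
f=r.grab_frame("scene"); crop(f,"pics/s20.png",200,350,110,275,4)
```

```text
t 20.7 tcp [0.6908 0.1502 0.4551] graspB [152.9 101.7 310.6] F [ 0.1 -0.5  0.8] w -0.3 j [-0.12  0.58 -0.39  1.33  0.48  1.54 -0.82]
dp [[-0.009, -0.061, 0.099], [-0.008, -0.061, 0.099], [-0.008, -0.06, 0.099], [-0.008, -0.06, 0.099], [-0.007, -0.06, 0.099], [-0.007, -0.06, 0.099], [-0.007, -0.059, 0.1], [-0.007, -0.059, 0.1]] 
tw [[0.0012, 0.0012, -0.0042], [0.0012, 0.0012, -0.0042], [0.0012, 0.0012, -0.0042], [0.0012, 0.0012, -0.0042], [0.0012, 0.0012, -0.0042], [0.0012, 0.0012, -0.0042], [0.0012, 0.0012, -0.0042], [0.0012, 0.0012, -0.0042]] n 8 max 0.1 0.0042
```

View pics/s20.png

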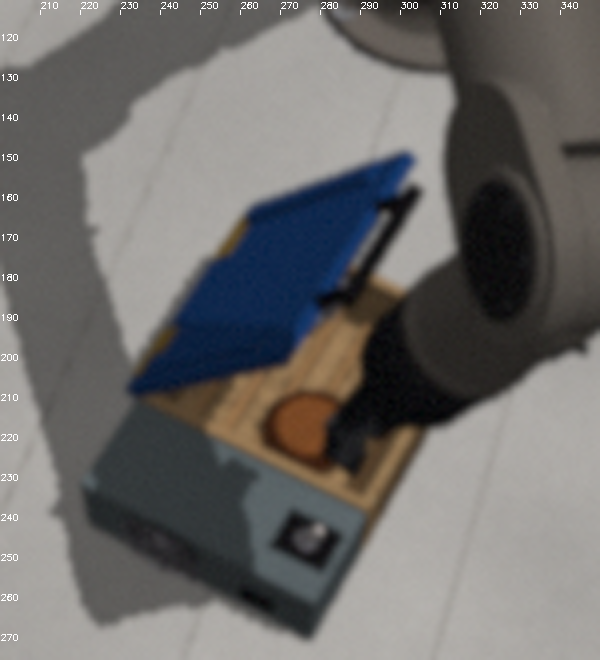

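The arm is clear of the lid and the bat is visible at about (279,241). I'll descend partway and look again.

>>> apply_moves(
  dp=[
    [-0.009,-0.061,0.099],
    [-0.008,-0.061,0.099],
    [-0.008,-0.06,0.099],
    [-0.008,-0.06,0.099],
    [-0.007,-0.06,0.099],
    [-0.007,-0.06,0.099],
    [-0.007,-0.059,0.1],
    [-0.007,-0.059,0.08],
    [0,0,0],
  ],
  twist=[
    [0.0012,0.0012,-0.0042],
    [0.0012,0.0012,-0.0042],
    [0.0012,0.0012,-0.0042],
    [0.0012,0.0012,-0.0042],
    [0.0012,0.0012,-0.0042],
    [0.0012,0.0012,-0.0042],
    [0.0012,0.0012,-0.0042],
    [0.0012,0.0012,-0.0042],
    [0,0,0],
  ],
  jaw=[255,255,255,255,255,255,255,255,255],
)

```text
clock: 21.65
tcp_pos: [0.6846, 0.1755, 0.3352]
orientation: [2.783, -0.225, -0.056]
contact_force: [0.5, -0.5, -1.1]
grip_width: -0.0001
```

Run:
```python
from plan import *
p,R=state()
rows(p,R,[((.150,.120,.125),ori('x',.35),8)])
from bench import r
f=r.grab_frame("scene"); crop(f,"pics/s21.png",200,350,110,275,4)
f=r.grab_frame("top"); crop(f,"pics/t21.png",150,320,90,250,4)
```

```text
t 21.65 tcp [0.6846 0.1755 0.3352] graspB [144.8 128.2 189.7] F [ 0.5 -0.5 -1.1] w -0.1 j [-0.14  0.67 -0.41  1.45  0.53  1.34 -0.86]
dp [[0.005, -0.015, 0.066], [0.005, -0.015, 0.066], [0.005, -0.015, 0.066], [0.005, -0.015, 0.066], [0.005, -0.015, 0.066], [0.005, -0.015, 0.066], [0.005, -0.015, 0.066], [0.005, -0.015, 0.066]] 
tw [[0.0001, 0.0003, 0.0013], [0.0001, 0.0003, 0.0013], [0.0001, 0.0003, 0.0013], [0.0001, 0.0003, 0.0013], [0.0001, 0.0003, 0.0013], [0.0001, 0.0003, 0.0013], [0.0001, 0.0003, 0.0013], [0.0001, 0.0003, 0.0013]] n 8 max 0.066 0.0013
```

View pics/s21.png

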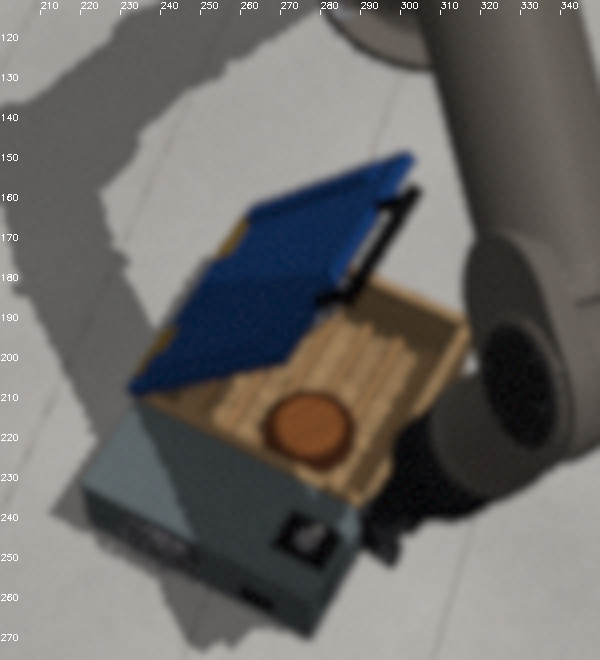

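View pics/t21.png

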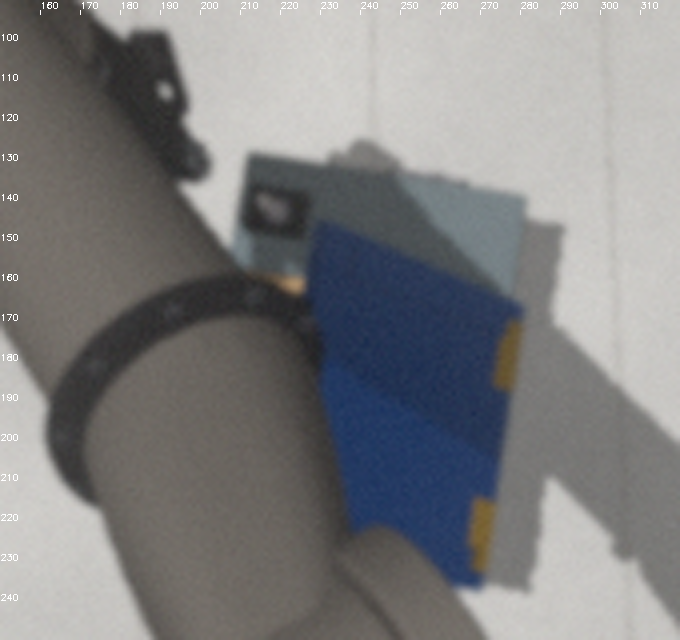

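The fingertip is just in front of the housing (395,555 in the crop), level with the bat, and the arm is clear. I'll go down to pushing height.

>>> apply_moves(
  dp=[
    [0.005,-0.013,0.066],
    [0.005,-0.013,0.066],
    [0.005,-0.013,0.066],
    [0.005,-0.013,0.066],
    [0.005,-0.013,0.066],
    [0.005,-0.013,0.066],
    [0.005,-0.013,0.06],
    [0.005,-0.013,0.04],
    [0,0,0],
  ],
  twist=[
    [0,0,0.001],
    [0,0,0.001],
    [0,0,0.001],
    [0,0,0.001],
    [0,0,0.001],
    [0,0,0.001],
    [0,0,0.001],
    [0,0,0.001],
    [0,0,0],
  ],
  jaw=[255,255,255,255,255,255,255,255,255],
)

```text
clock: 22.65
tcp_pos: [0.6895, 0.1639, 0.2736]
orientation: [2.781, -0.257, -0.044]
contact_force: [0.1, 0.2, 0.3]
grip_width: -0.0008
```

Run:
```python
from plan import *
p,R=state()
rows(p,R,[((.150,.105,.125),ori('x',.35),4),((.150,.089,.125),ori('x',.35),5)])
from bench import r
f=r.grab_frame("scene"); crop(f,"pics/s22.png",240,330,200,275,8)
```

```text
t 22.65 tcp [0.6895 0.1639 0.2736] graspB [152.3 117.9 127.9] F [0.1 0.2 0.3] w -0.8 j [-0.14  0.73 -0.39  1.49  0.57  1.24 -0.91]
dp [[-0.005, 0.023, 0.015], [-0.005, 0.023, 0.015], [-0.005, 0.023, 0.015], [-0.005, 0.023, 0.015], [0.0, 0.025, 0.009], [-0.0, 0.025, 0.009], [0.0, 0.025, 0.009], [-0.0, 0.025, 0.009], [0.0, 0.025, 0.009]] 
tw [[-0.0001, 0.0, -0.0003], [-0.0001, 0.0, -0.0003], [-0.0001, 0.0, -0.0003], [-0.0001, 0.0, -0.0003], [0.0, 0.0, 0.0], [0.0, 0.0, 0.0], [0.0, 0.0, 0.0], [0.0, 0.0, 0.0], [0.0, 0.0, 0.0]] n 9 max 0.025 0.0003
```

View pics/s22.png

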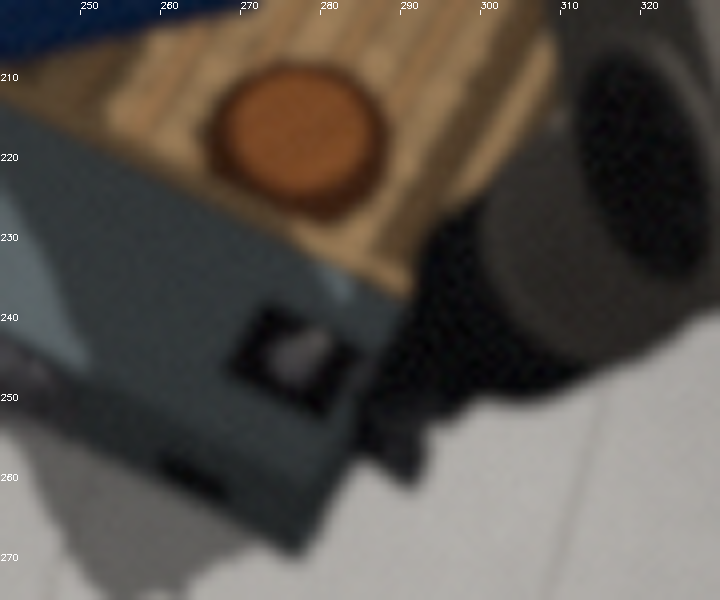

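Run:
```python
from plan import *
g=load("scene0")
for b in ((.152,.1014,.115),(.138,.1014,.115),(.166,.1014,.115),(.146,.0846,.115),(.152,.122,.107)): print(b,proj(g,W(b)))
```

```text
(0.152, 0.1014, 0.115) [283.66899927 245.97335942]
(0.138, 0.1014, 0.115) [285.80962123 242.23332849]
(0.166, 0.1014, 0.115) [281.50635255 249.75187134]
(0.146, 0.0846, 0.115) [279.61886466 241.88122217]
(0.152, 0.122, 0.107) [289.66251085 250.14994294]
```

>>> apply_moves(
  dp=[
    [-0.005,0.023,0.015],
    [-0.005,0.023,0.015],
    [-0.005,0.023,0.015],
    [-0.005,0.023,0.015],
    [0,0.03,0.01],
    [0,0.03,0.01],
    [0,0.03,0.01],
    [0,0.03,0.01],
    [0,0,0],
  ],
  twist=[
    [0,0,0],
    [0,0,0],
    [0,0,0],
    [0,0,0],
    [0,0,0],
    [0,0,0],
    [0,0,0],
    [0,0,0],
    [0,0,0],
  ],
  jaw=[255,255,255,255,255,255,255,255,255],
)

```text
clock: 23.6
tcp_pos: [0.682, 0.1359, 0.2742]
orientation: [2.785, -0.257, -0.038]
contact_force: [0.3, 0.2, -0.3]
grip_width: -0.0003
```

Run:
```python
from plan import *
p,R=state()
rows(p,R,[((.148,.086,.124),ori('x',.35),4)])
from bench import r
f=r.grab_frame("scene"); crop(f,"pics/s23.png",240,330,200,275,8)
```

```text
t 23.6 tcp [0.682  0.1359 0.2742] graspB [150.8  89.5 128.4] F [ 0.3  0.2 -0.3] w -0.3 j [-0.1   0.71 -0.38  1.53  0.57  1.21 -0.89]
dp [[-0.004, 0.002, 0.011], [-0.004, 0.002, 0.011], [-0.004, 0.002, 0.011], [-0.004, 0.002, 0.011]] 
tw [[-0.0005, -0.0005, -0.0003], [-0.0005, -0.0005, -0.0003], [-0.0005, -0.0005, -0.0003], [-0.0005, -0.0005, -0.0003]] n 4 max 0.011 0.0005
```

View pics/s23.png

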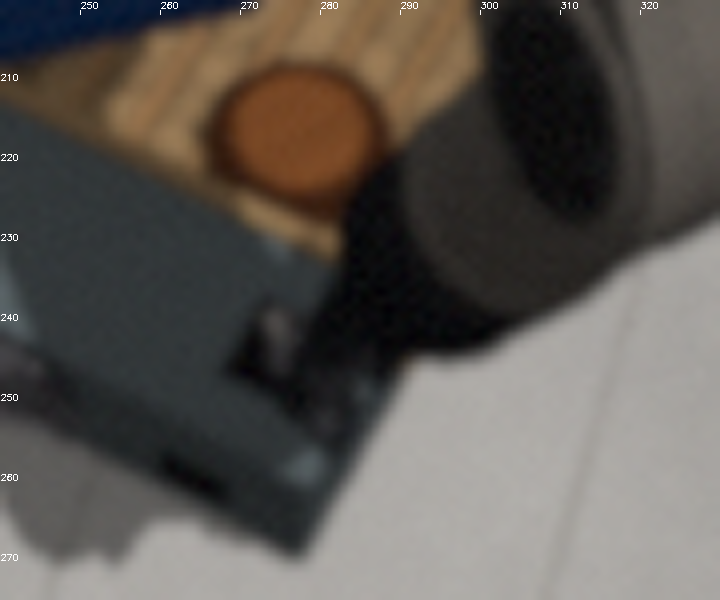

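The bat now shows at about (274,241) instead of (279,242), so it has probably flipped. I'll back off and check.

>>> apply_moves(
  dp=[
    [0,-0.06,-0.02],
    [0,-0.08,-0.03],
    [0,-0.1,-0.1],
    [0,-0.1,-0.2],
    [0,-0.1,-0.2],
    [0,-0.1,-0.2],
    [0,-0.1,-0.2],
    [0,0,-0.1],
    [0,0,0],
  ],
  twist=[
    [0,0,0],
    [0,0,0],
    [0,0,0],
    [0,0,0],
    [0,0,0],
    [0,0,0],
    [0,0,0],
    [0,0,0],
    [0,0,0],
  ],
  jaw=[255,255,255,255,255,255,255,255,255],
)

```text
clock: 24.55
tcp_pos: [0.7021, 0.2636, 0.3702]
orientation: [2.789, -0.247, -0.042]
contact_force: [0.2, -0.5, -1.1]
grip_width: 0.0001
```

```bash
python3 lidang.py s24a
python3 - <<'E'
from plan import *
from bench import r
g=load("scene0");t=load("top0")
for th,n in ((.35,'off'),(-.35,'on')):
    b=(.146,.075+.028*np.sin(th),.089+.028*np.cos(th)); print(n,proj(g,W(b)),proj(t,W(b)))
f=r.grab_frame("scene"); crop(f,"pics/s24.png",200,320,140,275,5); cv2.imwrite("pics/s24full.png",f["color"][:,:,::-1])
f=r.grab_frame("top"); crop(f,"pics/t24.png",185,325,120,250,5)
E
```

```text
t 24.55 tcp [0.7021 0.2636 0.3702] graspB [147.1 219.3 224.2] F [ 0.2 -0.5 -1.1] w 0.1 j [-0.26  0.72 -0.41  1.28  0.51  1.47 -0.91]
953 lid angle 0.8766005459991268 height at hinge 0.10720997678494953 0.0013937989346381318
off [279.62305547 241.83879284] [215.19232921 139.01553513]
on [273.98362572 239.01984797] [221.84805047 140.06780592]
```

View pics/s24.png

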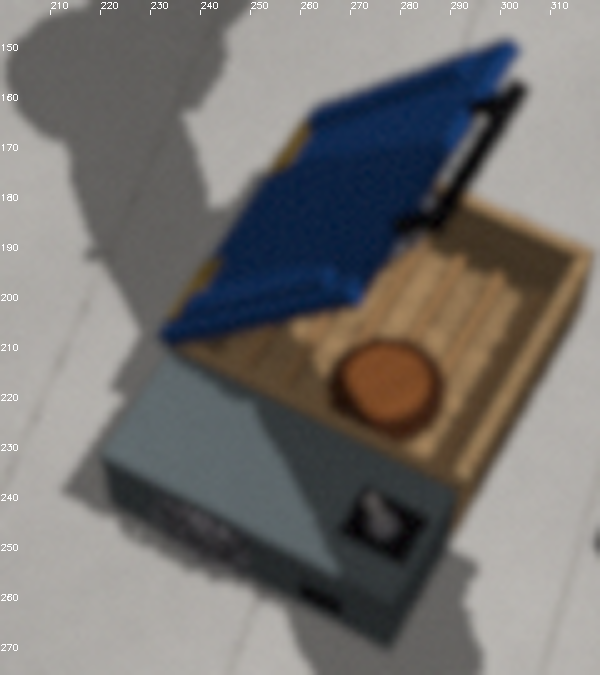

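View pics/t24.png

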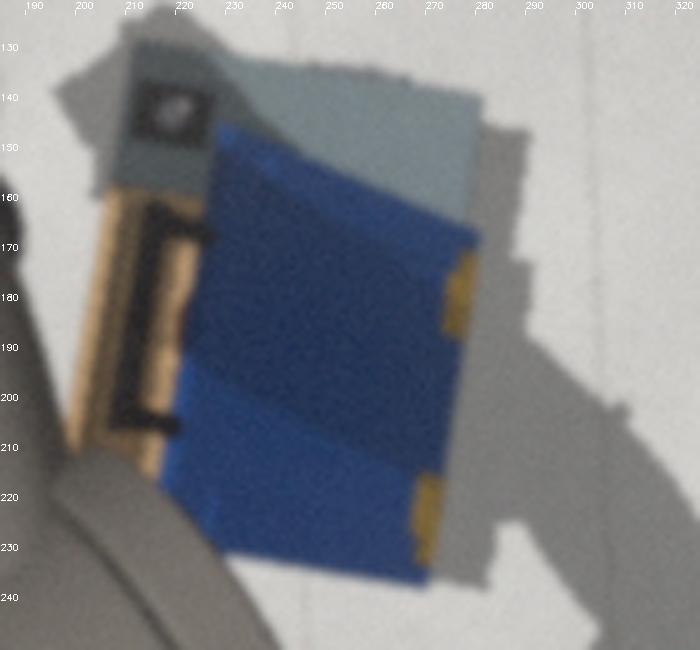

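View pics/s24full.png

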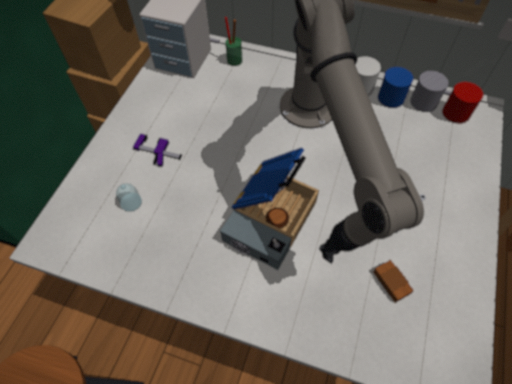

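Bat tip at (274.3,239.3), against a predicted (274.0,239.0) for "on" and (279.6,241.8) for "off". The lid is unchanged at 0.877 and the arm is clear of everything. Handing in.

Run:
```python
from plan import *
from bench import r
state(); print(r.hand_in())
```

```text
t 24.7 tcp [0.702  0.2611 0.3674] graspB [146.9 216.2 221.6] F [ 1.  -0.6  0.3] w -0.0 j [-0.26  0.72 -0.41  1.28  0.51  1.47 -0.91]
the job is handed in; nothing more can be done
None
```

The job is done and handed in at 24.7 s: the stay is up at its stop, the lid is propped on it half open, and the fan is switched on.

- **Stay:** I flipped it by its knob. It stood by itself after release, with the knob within 1 to 2 pixels of where the stop should put it.
- **Lid:** I lowered it in my grip until it rested on the knob. The depth fit read 0.875 to 0.877 rad before, during and after release, against about 0.89 expected. The tool pose gave 0.90 just before release, so the two readings disagree by about 0.025 rad. I could not see the knob in the catch directly, because the lid hides it. I judged the fit from the lid's angle and because it stayed put when I let go.
- **Fan:** The bat's tip sits at (274.3, 239.3) in the scene picture, against a predicted (274.0, 239.0) for on. The top view agrees to about 1.5 pixels.
- **Other things:** The last pictures show the base in place, and nothing touched it. The dome, block and clamp look unmoved. The arm hid most of the spanner in the last picture, so I could not check it, but the arm never came down near it. Force readings taken between moves stayed below about 6 N, and the arm was touching nothing at hand-in.

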